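# Latch the tool case

## Robot

A 6-joint arm with a two-finger parallel gripper is mounted at the origin on the work surface. World frame = base frame: x ahead of the robot, y to its left, z up, the work surface at z = 0. Lengths are in mm, angles in rad, forces in N, time in s.
With the tool pointing down it reaches from about 250 to 775 mm from the base axis. Payload 4 kg.
Tool frame: the origin (TCP) lies on the centre line of the jaws, within the pads' length; the fingertips stand 11 mm ahead of it and the grasp point (between the pads) lies 8 mm behind it; z points along the fingers, y is the direction in which the jaws open and shut (so a half turn about z gives the same grasp; the last joint's range is limited). The gripper opens to 85 mm and grips with 20 to 120 N. Pads are 22 mm wide; open, the fingers measure 114 mm over their backs; the gripper's body (76 mm by 85 mm) begins 54 mm behind the grasp point. The pads swing forward as they close: fully open they stand 13 mm farther back than shut.
Start: joints at [-1.432, 0.087, 1.371, -0, 1.684, -0.103], TCP at [131.694, -534.019, 215.741] pointing down, gripper open.
Joint ranges: [-3.1, 3.1], [-0.76, 2.03], [0.27, 2.55], [-1.08, 4.22], [0.17, 2.65], [-2.57, 2.57]. Speed limits (rad/s): [2.79, 2.79, 3.14, 3.14, 3.14, 3.14].

## Interface

Orientations are given as a unit quaternion [w, x, y, z].
In Python, from workcell import arm gives the robot as it stands. The module is installed in compiled form; this text tells all that it offers.
- The arm moves only by the shell command python3 -m inch 'ROWS' [OPENING] [FORCE]. ROWS is JSON, a list of rows, each an object with "offset": the shift along the tool's x, y, z in units of 25 mm (1.0 is 25 mm), a list of three; "rot": the turn, a rotation vector about the tool's x, y, z in degrees, a list of three. In form: [{"offset": [dx, dy, dz], "rot": [wx, wy, wz]}, ...]. A call has 1 to 8 rows; each row is the pose to reach, as a shift and turn from the pose commanded when the call began, along the tool's axes at that moment; what a row does not reach only later rows make up. A row lasts 1/12 s, in which the tool goes at most 41.7 mm and 7.16 degrees, less where a joint would pass 70% of its speed; a pose out of reach is approached as far as the arm can. A call with a gripper value outside its range is refused whole. OPENING is the opening, from -1 (shut) to 1 (fully open), set as the call begins (- or left out, the last holds). The fingers move at their own pace and stop on an object; FORCE is the grip in N (left out, the last holds). Time passes only in rows, so rows that repeat a pose let the fingers close. It gives the time, the measured TCP pose, the force and the opening at its end, in the units of the state.
- arm.state(): the state, without advancing time (a new reading comes with each control period).
- arm.grab_frame(name): name is "side" or "top"; returns the picture (384x512x3 uint8, blue, green, red); there is no depth.
- arm.camera_model(name): a dict with "K" (3x3 intrinsics, pixels), "D" ([k1, k2, p1, p2, k3] as OpenCV has them; the pictures are not rectified), "view" (4x4, takes a point from world to camera coordinates). Camera axes: x right, y down, z forward; pixel columns grow to the right and rows downward; lengths in mm; the calibration is good to about 2 mm. A picture is of the moment at which its call begins. camera_model takes no time and is no camera call.
- arm.close_job(): hands the job in, once; it reports no verdict.
The state is a dict: "time": time; "joints": joint angles; "joint_velocities": joint speeds; "joint_efforts": joint torques, N m; "tool_pos": TCP position; "tool_rot": TCP orientation; "force": force on the tool from outside, world axes, zero at the start; "ft_torque": the same for the moment, N m; "finger_gap": finger opening in mm.
Only numpy, scipy, OpenCV 4.12 (cv2) and the standard library are available. Lean on these libraries where they do the work, as an engineer would, in place of code of your own. Each camera call takes 0.05 s, during which the arm holds its last target.

## Task

Close the green-lidded wooden tool case that stands on the bench: swing the latch loop down by its yellow tab and hook it under the keeper lip on the lid, then push the red lever over past centre and press it home on its rubber pad with about 12 N, so that the lid is pulled shut. Feel your way: pressing with 20 N or more crushes the pads under the loop bar and the lever. Leave the tin, mug, mallet and glue bottle where they are.

Things in the scene. Friction and masses are not known exactly. Their poses are not given: they have to be found in the camera images.
- case: Wooden tool case, fixed, standing on its hinged edge. Origin: on the bench right below the lever hinge. x from lid to body, y along the case (250 mm long), z up. Body: x -15 to 80 mm; green lid: x -72 to -17 mm (shut); tops 125 mm above the bench. The latch sits across the middle of the top and moves in the plane y = 0.
- case_lid (a joint): Opening angle of the green lid about a hinge along y at its foot (x -16, z 12 mm). 0 is hard shut; a stiff spring seal holds it ajar at about 0.06 rad (7 mm at the latch) and it is about 0.015 to 0.02 when latched. 1 mm at the keeper takes about 7 N.
- lever (a joint): Angle of the red lever: 0 is level, pointing to the case's +x; grows as it lifts and tips over towards the lid; 1.57 upright; open stop at 1.85. Stiff: it stays where it is left. With the loop hooked it resists with up to about 9 N near the tip (most near 0.9 rad) and goes over centre at about 0.3 rad, but does not snap: press it on down onto its rest pad, at -0.12 to 0.12 rad.
- lever_hinge (a point): The lever's hinge axis (along y), 141 mm above the bench. The loop's own pivot is carried on the lever 12 mm from this axis, 0.21 rad behind the lever's direction: seen at lever angle a it lies 12 mm out at angle a - 0.21 (from the case's +x towards up).
- lever_tip (a point): End of the red lever, 60 mm from its hinge on its centre line; lever 22 mm wide, 5 mm thick.
- loop_bar (a point): Middle of the loop's cross bar: a steel bar along y, 6 mm thick, 42 mm long, 73 mm from the loop's pivot; side wires at y = +-18 mm.
- loop_tab (a point): Centre of the yellow tab, a plate 30 mm long (away from the bar), 16 mm wide (y), 6 mm thick, 19 mm beyond the cross bar in the loop's plane (92 mm from the loop's pivot). Starts standing up above the lever; the loop stays at any angle, and lowering it drags the lever to its open stop.
- loop (a joint): Angle of the loop relative to the lever: loop minus lever angle is the loop's elevation above level, pointing from its pivot to the lid side (about 1.1 to 1.8 rad at the start, about -0.35 when hooked with the lever open).
- keeper_seat (a point): On the lid: where the centre of the cross bar sits when hooked, against the lid-side (-x) face of the 22 mm wide keeper post, under its lip. Axes turn with the lid and equal the case's when it is shut. The bar may also lie slack up to 3 mm to -x of it, still caught.
- foot_pad (a joint): Squash (m) of the black rubber pad on the keeper's foot, under the bar; 12 N per mm; more than 0.0025 (30 N on the bar, 24 N on the tab) is forcing it.
- rest_pad (a joint): Squash (m) of the black rubber pad that the flat lever lands on, 50 mm from its hinge; 12 N per mm. Its height was set by hand and is not measured (up to 5 mm above or below level): feel for it. Press the lever on it until the squash passes 0.0005 (9 to 10 N near the lever's tip; 12 to 14 N is good); it then stays seated. More than 0.0015 (18 N on the pad, about 20 N on the lever) is forcing it.
- wax_tin: Small blue tin, 48 mm wide, 30 mm tall, on top of the case beside the latch. Origin: centre of its underside, z up.
- mug: White mug, 76 mm wide, 90 mm tall, on the bench beside the case. Origin: centre of its underside.
- mallet: Wooden mallet 240 mm long lying on the bench beside the case. Origin: centre of its underside.
- glue: White glue bottle with red cap, 52 mm wide, 120 mm tall, on the bench beside the case. Origin: centre of its underside.
- lip_tip (a point): On the lid: edge of the keeper's lip, which slopes down to the -x side above the seat. With the lever at its open stop the bar lands on this slope, about 1 mm short of clearing it; pressing the tab down with about 4 to 14 N cams the bar past, and it drops about 8 mm and stays caught below, on the rubber pad.

How it is judged (in metres and radians):
On the way, in this order (a step that is already met when the one before it is completed fails the run):
1. the loop's cross bar is caught under the keeper lip while the lever is still open (z of loop_bar in the frame of keeper_seat below 0.0035 m and x of loop_bar in the frame of keeper_seat between -0.0045 and 0.003 m and value of joint lever above 1 rad), for 0.2 s.
2. the lever is past centre with the lid pulled shut, pressed home on its rubber pad (value of joint lever below 0.16 rad and value of joint case_lid below 0.03 rad and value of joint rest_pad above 0.0005 m), for 0.1 s.
At the end, for the whole second after the job is handed in: The loop bar sits within 4 mm of its seat under the keeper lip, the lever lies flat (below 0.16 rad), at rest and down on its rubber pad (squash above 0.05 mm, held by the latch itself), and the lid is pulled shut (below 0.03 rad) (distance between loop_bar and keeper_seat below 0.004 m and value of joint lever below 0.16 rad and value of joint case_lid below 0.03 rad and velocity of joint lever between -0.05 and 0.05 rad/s and value of joint rest_pad above 5e-05 m); the robot touches nothing.
It fails at once if the rubber pad under the loop bar squashed by more than 2.5 mm (30 N) (value of joint foot_pad above 0.0025 m).
It fails at once if the rubber pad under the lever squashed by more than 1.5 mm (18 N) (value of joint rest_pad above 0.0015 m).
It fails at once if a bystander (tin, mug, mallet or glue bottle) moved by more than 30 mm (distance of any of wax_tin, mug, mallet, glue from where it was at the start of the episode above 0.03 m).
It also fails if it takes over 54 s, if anything falls off the work surface, if the arm or the gripper's body presses on something with over 40 N, if the wrist force passes 120 N, or if a joint passes its speed limit or range.

## Working session

There is one attempt and no reset: what is moved stays moved. The work goes in short steps, Python scripts to look and compute and a shell command to move; the robot and the scene stay as the last step left them, time stands still between calls to the robot, and variables do not carry over. Pictures are saved under pics/ and viewed, and the job is handed in when it is done.

```bash
mkdir -p pics; python3 - <<'E'
from workcell import arm
import cv2
for n in("side","top"):
    cv2.imwrite(f"pics/{n}0.png",arm.grab_frame(n))
    m=arm.camera_model(n);print(n,m["K"],m["D"],m["view"])
print(arm.state())
E
```

```text
side [[369.96242265   0.         252.13315911]
 [  0.         369.96242265 196.1470536 ]
 [  0.           0.           1.        ]] [-0.01453914  0.          0.          0.          0.        ] [[ 9.82327690e-01 -1.87111534e-01 -4.64582332e-03 -5.42157218e+02]
 [-1.11877446e-01 -5.67090751e-01 -8.16021762e-01  1.64440746e+02]
 [ 1.50052480e-01  8.02120536e-01 -5.78002508e-01  7.67976122e+02]
 [ 0.00000000e+00  0.00000000e+00  0.00000000e+00  1.00000000e+00]]
top [[347.3654798    0.         256.82687506]
 [  0.         347.3654798  188.0908522 ]
 [  0.           0.           1.        ]] [-0.04977585  0.          0.          0.          0.        ] [[ 2.24469040e-02 -9.99742455e-01 -3.34067815e-03  2.02831489e-01]
 [-9.89663688e-01 -2.17469479e-02 -1.41749269e-01  5.51801700e+02]
 [ 1.41640112e-01  6.48798009e-03 -9.89896957e-01  7.04698730e+02]
 [ 0.00000000e+00  0.00000000e+00  0.00000000e+00  1.00000000e+00]]
{'time': 0.1, 'joints': array([-1.43211751e+00,  8.79055558e-02,  1.37210816e+00, -9.31019462e-06,
        1.68361242e+00, -1.03142996e-01]), 'joint_velocities': array([-0.00112716, -0.00141459, -0.00114902,  0.00057118, -0.00028676,
       -0.00112455]), 'joint_efforts': array([ 2.58689935e-03, -3.53013861e+01, -3.14218104e+01, -8.23960045e-05,
        7.91584229e-03, -7.68743735e-07]), 'tool_pos': array([ 131.6120136 , -533.52450879,  214.64028934]), 'tool_rot': array([-1.01649688e-03,  9.92698727e-01,  1.20615936e-01, -2.26896928e-05]), 'force': array([0.18291008, 0.10752638, 0.11173468]), 'ft_torque': array([-0.01945417, -0.03879077, -0.02786817]), 'finger_gap': 85.3847474387937}
```

View pics/side0.png

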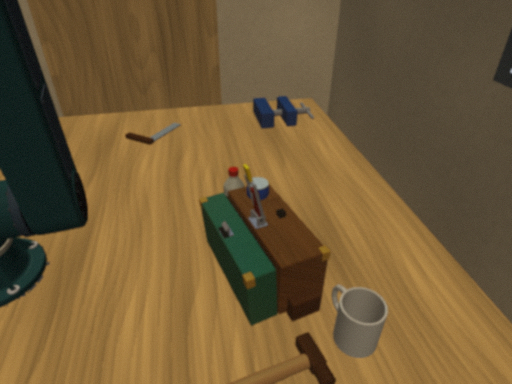

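View pics/top0.png

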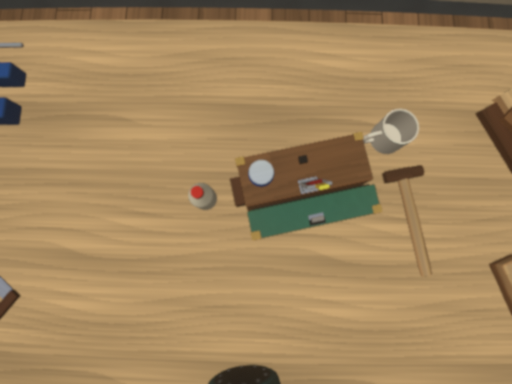

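```bash
python3 - <<'E'
import cv2
a=cv2.imread("pics/side0.png")[150:325,190:340]
cv2.imwrite("pics/side0c.png",cv2.resize(a[:100],None,fx=5.3,fy=5.3,interpolation=cv2.INTER_CUBIC))
b=cv2.imread("pics/top0.png")[125:245,225:385]
cv2.imwrite("pics/top0c.png",cv2.resize(b,None,fx=5,fy=5,interpolation=cv2.INTER_CUBIC))
E
```

```text
(no output)
```

View pics/side0c.png

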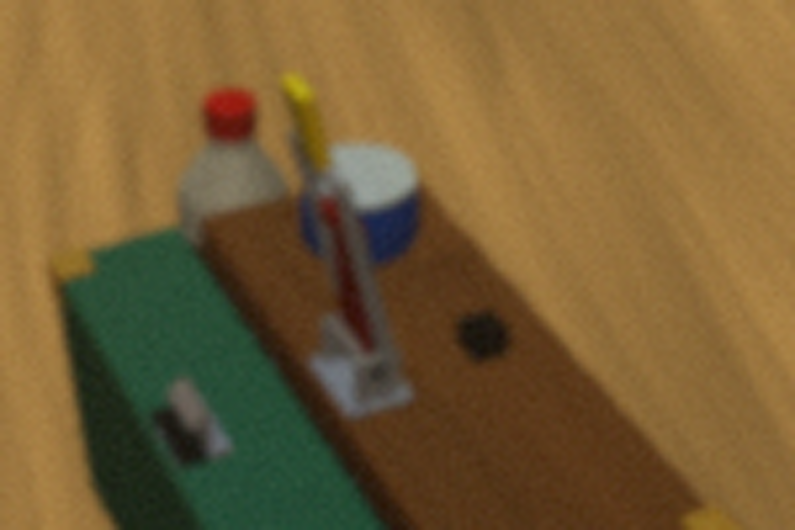

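View pics/top0c.png

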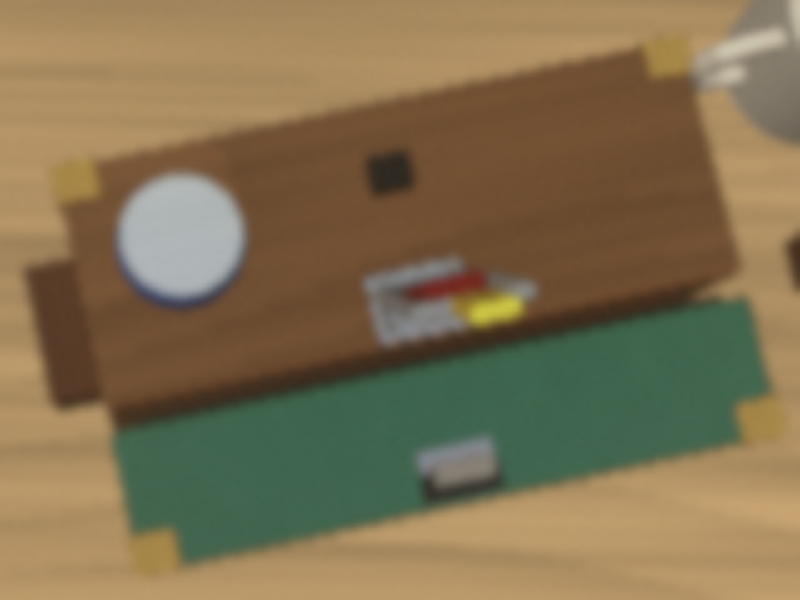

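```bash
cat > h.py <<'E'
import numpy as np,cv2
from scipy.optimize import least_squares
from workcell import arm
M={n:arm.camera_model(n) for n in("side","top")}
def proj(n,P):
    m=M[n];V=np.array(m["view"]);P=np.atleast_2d(np.array(P,float))
    r,_=cv2.Rodrigues(V[:3,:3]);return cv2.projectPoints(P,r,V[:3,3],np.array(m["K"]),np.array(m["D"]))[0][:,0]
def C(p,pose):
    x,y,a=pose;p=np.atleast_2d(np.array(p,float));c,s=np.cos(a),np.sin(a)
    return np.c_[x+c*p[:,0]-s*p[:,1],y+s*p[:,0]+c*p[:,1],p[:,2]]
T=lambda u,v:((u+.5)/5-.5+225,(v+.5)/5-.5+125)
S=lambda u,v:((u+.5)/5.3-.5+190,(v+.5)/5.3-.5+150)
def tri(ps,pt):
    f=lambda X:np.r_[proj("side",X)[0]-ps,proj("top",X)[0]-pt]
    r=least_squares(f,[450,0,140.]);return r.x,r.fun
E
python3 - <<'E'
from h import *
obs=[("top",(80,125,125),T(52,165)),("top",(80,-125,125),T(690,35)),("top",(-15,-125,125),T(737,268)),("top",(-15,125,125),T(115,425)),
("top",(50,0,137),T(390,172)),("side",(50,0,137),S(483,333)),("side",(-15,125,125),S(203,222)),("side",(80,125,125),S(425,180))]
f=lambda q:np.concatenate([proj(n,C(p,q))[0]-o for n,p,o in obs])
r=least_squares(f,[450,0,.2],loss='soft_l1');print(r.x,np.round(f(r.x).reshape(-1,2),1))
print("cam pad tri",tri(S(483,333),T(390,172)))
for nm,s,t in [("tabtop",S(296,88),T(497,308)),("levertip",S(328,203),T(478,285)),("lipc",S(190,400),T(467,470))]:
    X,e=tri(s,t);x,y,a=r.x;c,sn=np.cos(a),np.sin(a);d=X[:2]-[x,y]
    print(nm,X,"case",c*d[0]+sn*d[1],-sn*d[0]+c*d[1],X[2],e)
for nm,p in [("hinge",(0,0,141)),("seat?",(-60,0,135))]: print(nm,C(p,r.x),proj("side",C(p,r.x)),proj("top",C(p,r.x)))
E
```

```text
[547.70492115 -87.51185625  -6.04633092] [[ 1.2  0.7]
 [-0.7  0.1]
 [ 2.6  0.5]
 [-1.1 -3. ]
 [ 1.4 -0.7]
 [ 0.9 -1.4]
 [-0.7 -0.5]
 [-2.9 -2.7]]
cam pad tri (array([595.65132664, -73.62637002, 132.19476759]), array([ 0.16947336, -0.04369591, -0.01927171,  0.16860896]))
tabtop [525.20353419 -90.74577096 254.9688134 ] case -22.631993380837343 2.136233860670654 254.9688133990782 [ 0.52640924 -0.10963367 -0.04321308  0.47964096]
levertip [537.33946929 -92.62931489 210.88503576] case -11.276848873809431 -2.5423718802254047 210.8850357573949 [ 1.80798518 -0.38722808 -0.15999111  1.71973626]
lipc [ 483.41428808 -101.19839028  140.58751106] case -65.70718620863077 1.7811220214552588 140.58751105787422 [-0.04239523  0.00616577  0.00248121 -0.04265724]
hinge [[547.70492115 -87.51185625 141.        ]] [[258.27072974 216.13245741]] [[310.59552634 183.59254209]]
seat? [[ 489.38006788 -101.59061651  135.        ]] [[228.7831838  227.14271175]] [[317.69364437 215.49040476]]
```

```bash
cat > ov.py <<'E'
from h import *
def box(x0,x1,y0,y1,z0,z1):
    import itertools
    v=list(itertools.product((x0,x1),(y0,y1),(z0,z1)));return [(a,b) for i,a in enumerate(v) for b in v[i+1:] if sum(p!=q for p,q in zip(a,b))==1]
def over(n,pose,segs,roi,k,out,img=None):
    img=arm.grab_frame(n) if img is None else img
    x,y,w,h=roi;a=cv2.resize(img[y:y+h,x:x+w],None,fx=k,fy=k,interpolation=cv2.INTER_CUBIC)
    for p,q,col in segs:
        uv=(proj(n,C([p,q],pose))-[x,y]+.5)*k-.5
        cv2.line(a,tuple(map(int,np.round(uv[0]))),tuple(map(int,np.round(uv[1]))),col,1,cv2.LINE_AA)
    cv2.imwrite(out,a)
def lid(th,p):  # p case coords shut -> rotated open (towards -x)
    x,y,z=p;dx,dz=x+16,z-12;c,s=np.cos(th),np.sin(th);return (-16+c*dx-s*dz,y,12+s*dx+c*dz)
def latch(lev,el):
    Hh=np.array([0,0,141.]);d=lambda a:np.array([np.cos(a),0,np.sin(a)])
    P=Hh+12*d(lev-.21);u=np.array([-np.cos(el),0,np.sin(el)])
    return Hh,Hh+60*d(lev),P,P+73*u,P+92*u,P+107*u
E
cat > o1.py <<'E'
from ov import *
import sys
pose=(547.7,-87.5,.2369)
def segs(lev,el,th=.06):
    s=[(a,b,(255,255,0)) for a,b in box(-15,80,-125,125,0,125)]
    s+=[(lid(th,a),lid(th,b),(255,0,255)) for a,b in box(-72,-17,-125,125,0,125)]
    H,t,P,b,tb,te=latch(lev,el)
    s+=[(H,t,(0,255,0)),(P,te,(255,255,255)),(b+[0,21,0],b-[0,21,0],(255,255,255))]
    s+=[(a,b,(0,0,0)) for a,b in box(46,54,-4,4,133,133)]
    return s
E
python3 - <<'E'
from o1 import *
for lev,el in [(1.75,1.35)]:
  over("side",pose,segs(lev,el),(190,150,150,100),5.3,"pics/s1.png",cv2.imread("pics/side0.png"))
  over("top",pose,segs(lev,el),(225,125,160,120),5,"pics/t1.png",cv2.imread("pics/top0.png"))
E
```

```text
(no output)
```

View pics/s1.png

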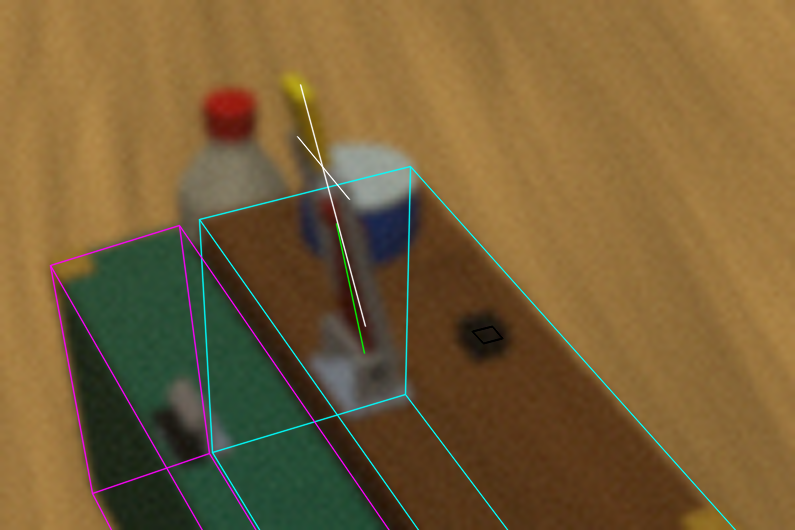

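View pics/t1.png

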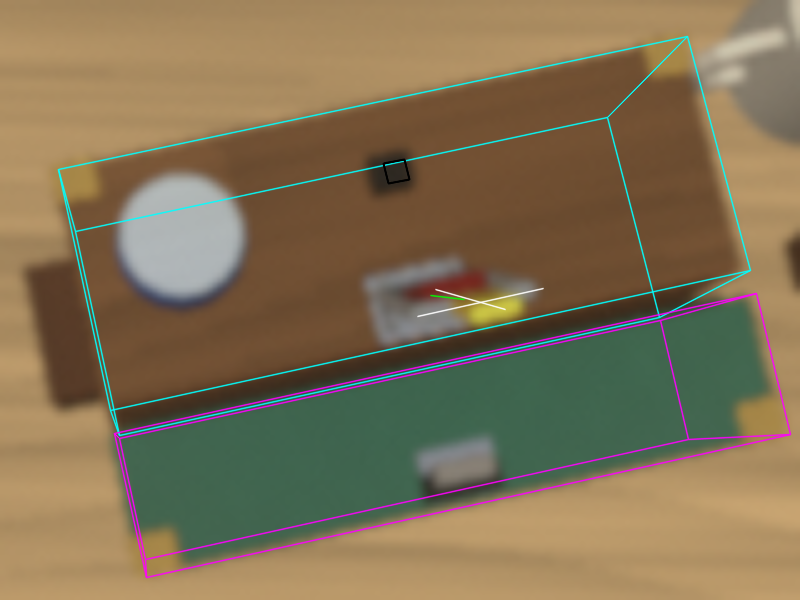

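```bash
python3 -m inch '[{"offset":[0,0,-1.6],"rot":[0,0,0]},{"offset":[0,0,-3.2],"rot":[0,0,0]},{"offset":[0,0,-4.6],"rot":[0,0,0]},{"offset":[22,-13.3,-4.6],"rot":[0,0,0]},{"offset":[22,-13.3,-4.6],"rot":[0,0,0]},{"offset":[22,-13.3,-4.6],"rot":[0,0,0]},{"offset":[22,-13.3,-4.6],"rot":[0,0,0]},{"offset":[22,-13.3,-4.6],"rot":[0,0,0]}]' -1 40
cat >> o1.py <<'E'
def where():
    s=arm.state();x,y,a=pose;p=s["tool_pos"];d=p[:2]-[x,y];c,n=np.cos(a),np.sin(a)
    F=s["force"];q=s["tool_rot"]
    print("t%.2f"%s["time"],"case TCP",np.round([c*d[0]+n*d[1],-n*d[0]+c*d[1],p[2]],1),"F case",np.round([c*F[0]+n*F[1],-n*F[0]+c*F[1],F[2]],1),"gap",round(s["finger_gap"],1),"q",np.round(q,4))
E
python3 -c "from o1 import *;where()"
```

```text
time: 0.77
tool_pos: [279.8, -385.1, 330.2]
tool_rot: [-0.0, 0.993, 0.12, -0.0]
force: [0.4, -0.5, 0.6]
finger_gap: -0.1
t0.77 case TCP [-330.3 -226.4  330.2] F case [ 0.2 -0.6  0.6] gap -0.1 q [-3.000e-04  9.928e-01  1.202e-01 -1.000e-04]
```

```bash
python3 -m inch '[{"offset":[14.8,-9.1,0],"rot":[0,0,0]},{"offset":[14.8,-9.1,0],"rot":[0,0,0]},{"offset":[14.8,-9.1,0],"rot":[0,0,0]},{"offset":[14.8,-9.1,0],"rot":[0,0,0]},{"offset":[14.8,-9.1,0],"rot":[0,0,0]},{"offset":[14.8,-9.1,0],"rot":[0,0,0]},{"offset":[14.8,-9.1,0],"rot":[0,0,0]},{"offset":[14.8,-9.1,0],"rot":[0,0,0]}]'
python3 -c "from o1 import *;where()"
```

```text
time: 1.43
tool_pos: [513.8, -147.2, 330.2]
tool_rot: [-0.0, 0.993, 0.121, -0.0]
force: [0.5, -1.3, 0.2]
finger_gap: 0.4
t1.43 case TCP [-46.9 -50.1 330.2] F case [ 0.2 -1.4  0.2] gap 0.4 q [-1.000e-04  9.927e-01  1.207e-01 -3.000e-04]
```

```bash
python3 -m inch '[{"offset":[3.5,-2,0],"rot":[0,0,0]},{"offset":[3.5,-2,0],"rot":[0,0,0]},{"offset":[3.5,-2,0],"rot":[0,0,0]},{"offset":[3.5,-2,0],"rot":[0,0,0]},{"offset":[3.5,-2,1.5],"rot":[0,0,0]},{"offset":[3.5,-2,2.8],"rot":[0,0,0]},{"offset":[3.5,-2,2.8],"rot":[0,0,0]}]'
python3 - <<'E'
from o1 import *
where()
cv2.imwrite("pics/s2r.png",arm.grab_frame("side"));cv2.imwrite("pics/t2r.png",arm.grab_frame("top"))
over("side",pose,[],(160,90,200,150),4,"pics/s2.png",cv2.imread("pics/s2r.png"))
over("top",pose,[],(225,125,160,120),5,"pics/t2.png",cv2.imread("pics/t2r.png"))
E
```

```text
time: 2.02
tool_pos: [580.7, -79.0, 249.7]
tool_rot: [-0.003, 0.993, 0.12, -0.01]
force: [0.1, 0.3, -3.3]
finger_gap: -0.3
t2.02 case TCP [ 34.1   0.5 249.7] F case [ 0.2  0.2 -3.3] gap -0.3 q [-0.0032  0.9927  0.1204 -0.0096]
```

View pics/s2.png

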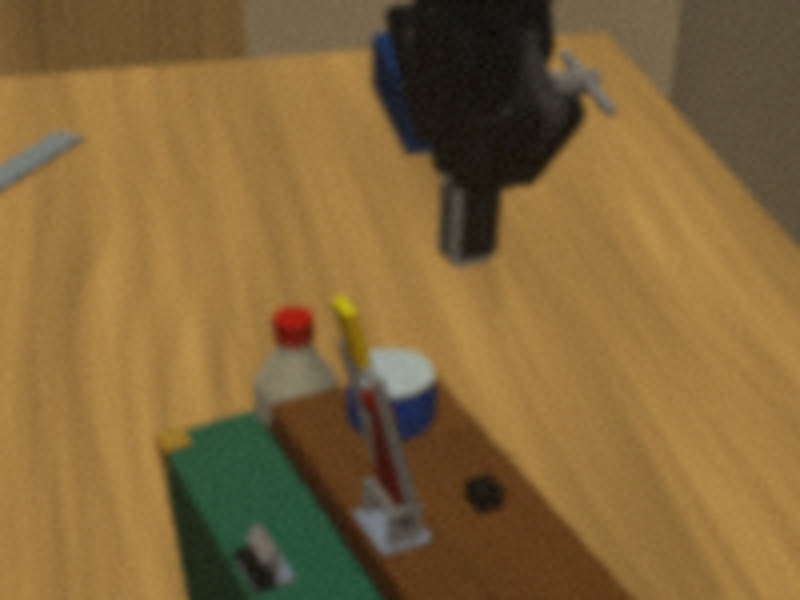

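View pics/t2.png

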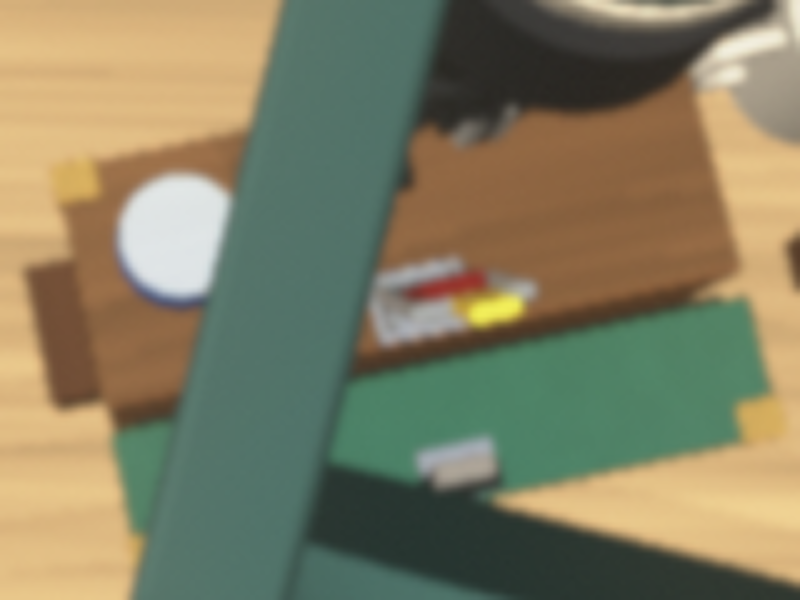

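```bash
python3 - <<'E'
from o1 import *
where()
for h in (0,11,24):
  for dx in(-11,11): print(h,dx,(proj("side",C([(34+dx,0.5,256-h)],pose))-[160,90])*4)
print((proj("top",C([(45,0.5,245)],pose))-[225,125])*5)
E
```

```text
t2.12 case TCP [ 37.5  -1.4 258.8] F case [0.  0.2 1.5] gap 0.1 q [-7.000e-04  9.927e-01  1.202e-01 -2.400e-03]
0 -11 [[442.0263602  281.40383809]]
0 11 [[486.98550518 270.88192156]]
11 -11 [[441.42332042 303.35317574]]
11 11 [[485.95422979 292.68423997]]
24 -11 [[440.72511916 328.74593859]]
24 11 [[484.75998685 317.91328765]]
[[442.24097894 104.2057431 ]]
```

```bash
python3 - <<'E'
from o1 import *
for n in M:
    V=np.array(M[n]["view"]);print(n,-V[:3,:3].T@V[:3,3])
A=arm.grab_frame("side");where();B=arm.grab_frame("top");where()
cv2.imwrite("pics/s3r.png",A);cv2.imwrite("pics/t3r.png",B)
p=arm.state()["tool_pos"];x,y,a=pose;d=p[:2]-[x,y];X=np.cos(a)*d[0]+np.sin(a)*d[1];Y=-np.sin(a)*d[0]+np.cos(a)*d[1]
g=[(u,v,(0,255,255)) for u,v in box(X-11,X+11,Y-14.5,Y+14.5,p[2]-11,p[2]+30)]
over("side",pose,g,(160,90,200,150),4,"pics/s3.png",A)
over("top",pose,g,(225,85,160,120),5,"pics/t3.png",B)
E
```

```text
side [ 435.73653599 -624.2004612   575.56058544]
top [446.27994472   7.63071073 775.79729314]
t2.17 case TCP [ 38.8  -2.  262.2] F case [0.4 0.1 1.4] gap -0.0 q [4.000e-04 9.928e-01 1.202e-01 6.000e-04]
t2.22 case TCP [ 39.6  -2.4 264. ] F case [0.1 0.1 1.3] gap 0.1 q [0.001  0.9927 0.1202 0.0024]
```

View pics/s3.png

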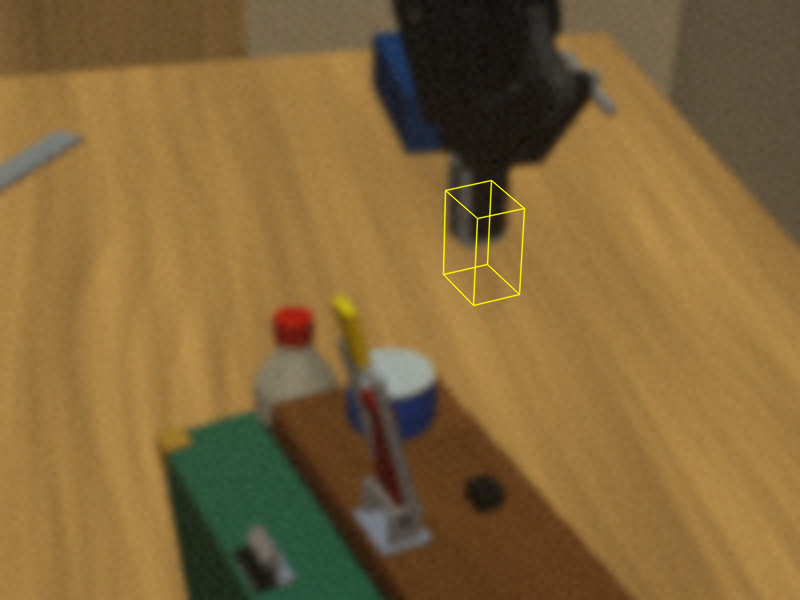

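View pics/t3.png

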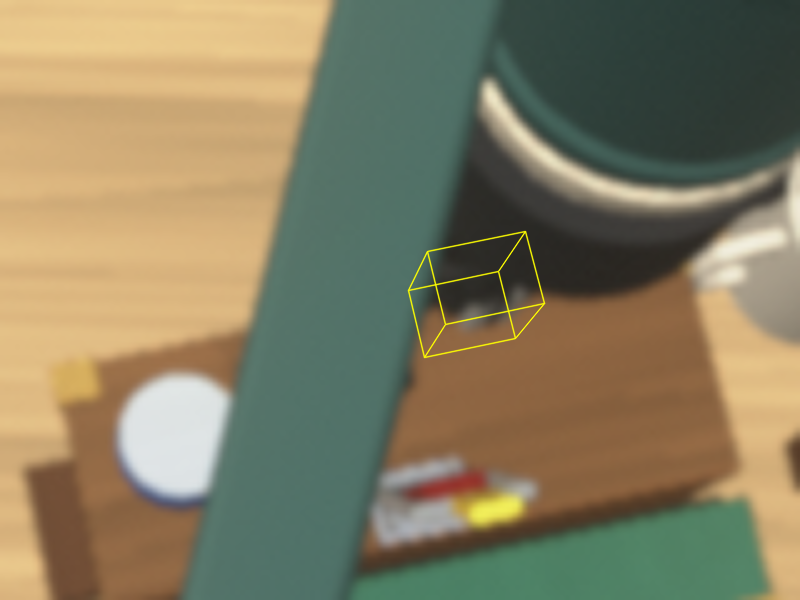

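```bash
python3 -m inch '[{"offset":[0,0,0],"rot":[0,0,0]},{"offset":[0,0,0],"rot":[0,0,0]},{"offset":[0,0,0],"rot":[0,0,0]}]'
python3 - <<'E'
from o1 import *
where()
p=arm.state()["tool_pos"];A=arm.grab_frame("side");where();x,y,a=pose
d=p[:2]-[x,y];X=np.cos(a)*d[0]+np.sin(a)*d[1];Y=-np.sin(a)*d[0]+np.cos(a)*d[1]
g=[(u,v,(0,255,255)) for u,v in box(X-11,X+11,Y-14.5,Y+14.5,p[2]-11,p[2]+30)]
over("side",pose,g,(220,90,80,80),7,"pics/s4.png",A)
E
```

```text
time: 2.47
tool_pos: [586.7, -80.1, 263.2]
tool_rot: [0.001, 0.993, 0.12, 0.002]
force: [-0.7, 0.6, -0.7]
finger_gap: -0.2
t2.47 case TCP [ 39.7  -1.9 263.2] F case [-0.5  0.7 -0.7] gap -0.2 q [8.000e-04 9.927e-01 1.205e-01 2.100e-03]
t2.52 case TCP [ 39.5  -1.8 262.6] F case [-0.  -0.3 -0.4] gap 0.0 q [6.000e-04 9.927e-01 1.205e-01 1.500e-03]
```

View pics/s4.png

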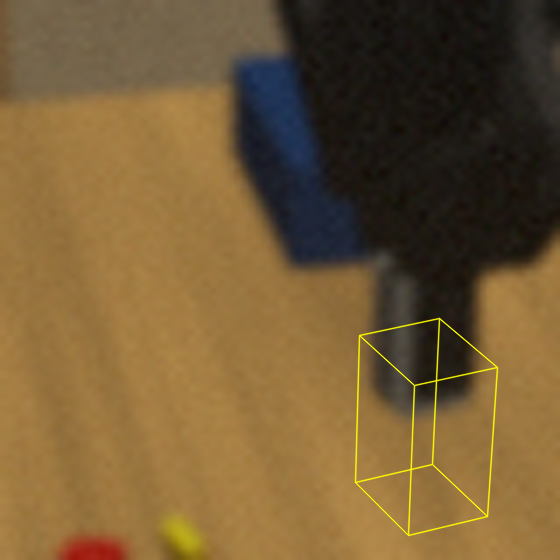

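```bash
python3 - <<'E'
from o1 import *
for z in (250,260,270,280,290):
    print(z,((proj("side",C([(39.7-11,-1.9-8,z),(39.7+11,-1.9-8,z),(39.7-11,-1.9+8,z)],pose))-[220,90]+.5)*7-.5).round().tolist(), ((proj("top",C([(40-11,-2.2-8,z),(40-11,-2.2+8,z)],pose))-[225,85]+.5)*5-.5).round().tolist())
E
python3 - <<'E'
import cv2
b=cv2.imread("pics/t3r.png")[120:170,295:355]
cv2.imwrite("pics/t3c.png",cv2.resize(cv2.convertScaleAbs(b,alpha=2,beta=20),None,fx=10,fy=10,interpolation=cv2.INTER_CUBIC))
E
```

```text
250 [[396.0, 531.0], [474.0, 512.0], [366.0, 501.0]] [[492.0, 344.0], [442.0, 354.0]]
260 [[397.0, 496.0], [476.0, 477.0], [367.0, 466.0]] [[498.0, 336.0], [448.0, 347.0]]
270 [[398.0, 460.0], [478.0, 441.0], [368.0, 431.0]] [[505.0, 328.0], [453.0, 339.0]]
280 [[400.0, 423.0], [480.0, 405.0], [369.0, 395.0]] [[511.0, 319.0], [458.0, 330.0]]
290 [[401.0, 385.0], [482.0, 368.0], [371.0, 358.0]] [[518.0, 310.0], [464.0, 322.0]]
```

View pics/t3c.png

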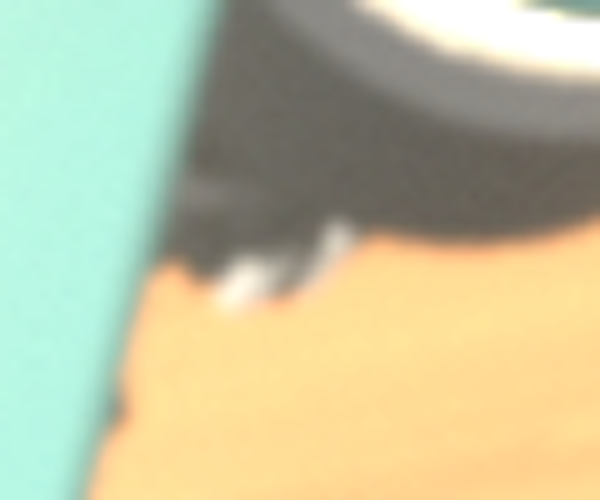

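```bash
python3 -m inch '[{"offset":[0,0,0.7],"rot":[0,0,0]},{"offset":[0,0,1.3],"rot":[0,0,0]},{"offset":[0,0,1.3],"rot":[0,0,0]},{"offset":[0,0,1.3],"rot":[0,0,0]},{"offset":[0,0,1.3],"rot":[0,0,0]}]'
python3 - <<'E'
from o1 import *
where()
A=arm.grab_frame("side");where()
cv2.imwrite("pics/s5r.png",A)
over("side",pose,[],(220,90,100,120),5,"pics/s5.png",A)
E
```

```text
time: 2.93
tool_pos: [586.2, -79.8, 229.3]
tool_rot: [0.0, 0.993, 0.121, 0.001]
force: [-0.7, 0.5, 1.0]
finger_gap: 0.0
t2.93 case TCP [ 39.3  -1.6 229.3] F case [-0.5  0.6  1. ] gap 0.0 q [3.000e-04 9.927e-01 1.206e-01 7.000e-04]
t2.98 case TCP [ 39.4  -1.6 229.7] F case [-0.1 -0.7 -0.2] gap -0.2 q [4.000e-04 9.927e-01 1.206e-01 1.100e-03]
```

View pics/s5.png

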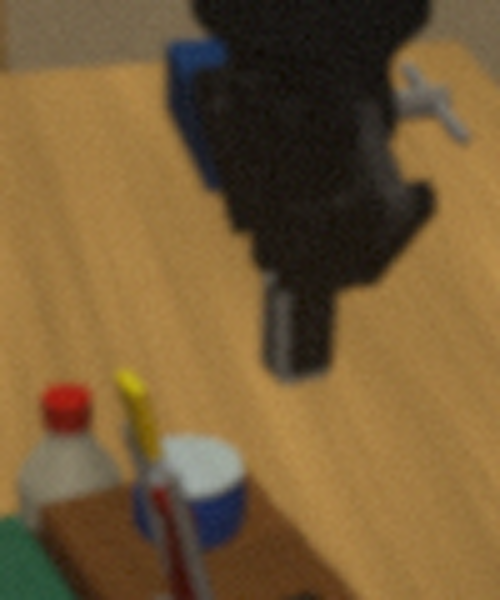

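```bash
python3 - <<'E'
from o1 import *
for z in (218,230,240,250,260): print(z,((proj("side",C([(28.4,-9.9,z),(30,-1.6,z)],pose))-[220,90]+.5)*5-.5).round().tolist())
E
```

```text
218 [[279.0, 457.0], [272.0, 445.0]]
230 [[280.0, 429.0], [273.0, 416.0]]
240 [[281.0, 404.0], [274.0, 392.0]]
250 [[282.0, 379.0], [275.0, 367.0]]
260 [[283.0, 354.0], [276.0, 342.0]]
```

```bash
python3 -m inch '[{"offset":[0,0,0.3],"rot":[0,0,0]},{"offset":[-0.8,0,0.3],"rot":[0,0,0]},{"offset":[-1.4,0,0.3],"rot":[0,0,0]},{"offset":[-1.4,0,0.3],"rot":[0,0,0]},{"offset":[-1.4,0,0.3],"rot":[0,0,0]},{"offset":[-1.4,0,0.3],"rot":[0,0,0]}]'
python3 - <<'E'
from o1 import *
where()
A=arm.grab_frame("side");B=arm.grab_frame("top");where()
cv2.imwrite("pics/s6r.png",A)
over("side",pose,[],(220,90,100,120),5,"pics/s6.png",A)
over("top",pose,[],(275,135,80,80),7,"pics/t6.png",B)
E
```

```text
time: 3.48
tool_pos: [552.5, -88.1, 221.2]
tool_rot: [0.0, 0.993, 0.121, 0.001]
force: [-0.6, -0.1, 0.2]
finger_gap: -0.1
t3.48 case TCP [  4.5  -1.7 221.2] F case [-0.6  0.1  0.2] gap -0.1 q [2.000e-04 9.927e-01 1.206e-01 8.000e-04]
t3.58 case TCP [  4.6  -1.6 220.8] F case [-0.7 -0.4 -0.9] gap -0.2 q [1.000e-04 9.927e-01 1.207e-01 3.000e-04]
```

View pics/s6.png

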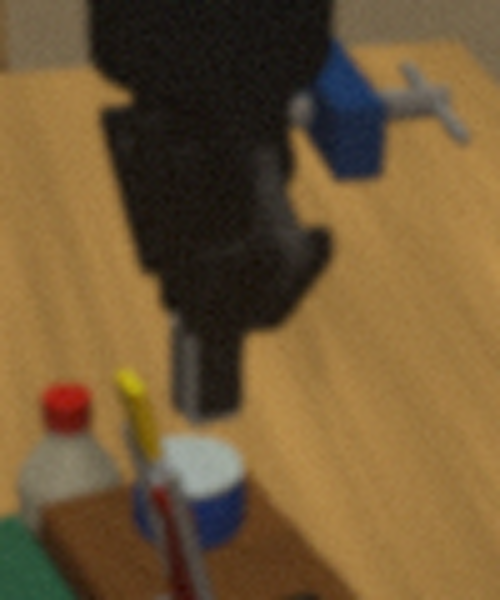

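View pics/t6.png

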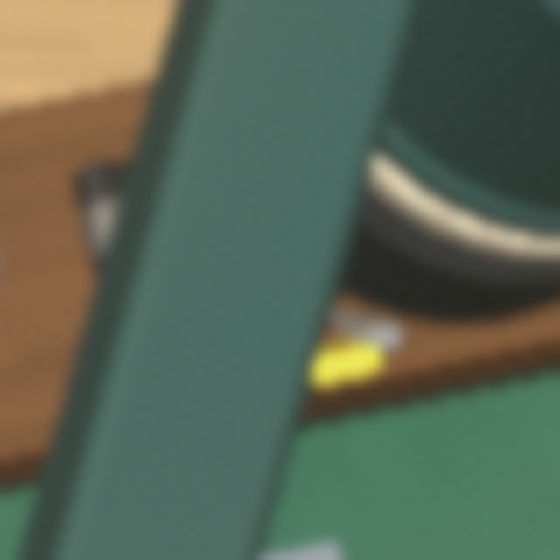

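```bash
python3 -m inch '[{"offset":[-0.3,0,0],"rot":[0,0,0]},{"offset":[-0.6,0,0],"rot":[0,0,0]},{"offset":[-0.9,0,0],"rot":[0,0,0]},{"offset":[-1,0,0],"rot":[0,0,0]},{"offset":[-1,0,0],"rot":[0,0,0]}]'
python3 - <<'E'
from o1 import *
where()
A=arm.grab_frame("side");where()
cv2.imwrite("pics/s7r.png",A)
over("side",pose,[],(200,90,100,120),5,"pics/s7.png",A)
E
```

```text
time: 4.0
tool_pos: [526.8, -94.3, 221.0]
tool_rot: [0.0, 0.993, 0.12, 0.0]
force: [-0.2, -0.4, 0.3]
finger_gap: -0.1
t4.00 case TCP [-21.9  -1.7 221. ] F case [-0.3 -0.3  0.3] gap -0.1 q [2.000e-04 9.927e-01 1.203e-01 1.000e-04]
t4.05 case TCP [-21.6  -1.7 221. ] F case [0.6 0.  0.2] gap -0.1 q [2.000e-04 9.927e-01 1.204e-01 1.000e-04]
```

View pics/s7.png

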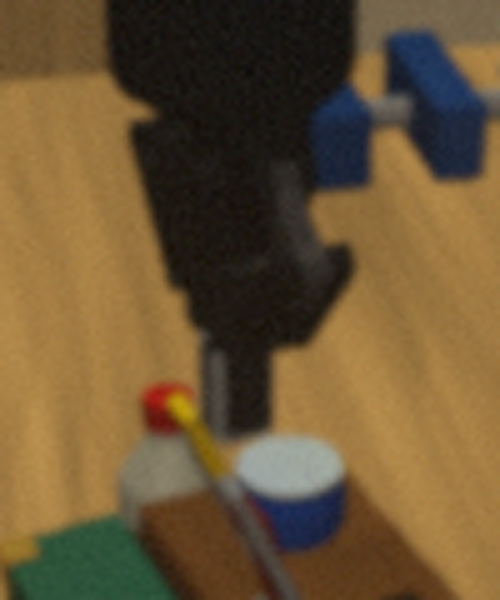

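```bash
python3 - <<'E'
from o1 import *
for e in (1.3,1.2,1.1,1.0,.9):
    H,t,P,b,tb,te=latch(1.85,e);print(e,((proj("side",C([te,b],pose))-[200,90]+.5)*5-.5).round().tolist(),te.round(),tb.round())
E
```

```text
1.3 [[216.0, 387.0], [242.0, 462.0]] [-29.   0. 256.] [-25.   0. 242.]
1.2 [[188.0, 402.0], [223.0, 472.0]] [-40.   0. 253.] [-34.   0. 239.]
1.1 [[162.0, 420.0], [206.0, 484.0]] [-49.   0. 248.] [-43.   0. 235.]
1.0 [[136.0, 439.0], [189.0, 497.0]] [-59.   0. 243.] [-51.   0. 230.]
0.9 [[113.0, 461.0], [174.0, 511.0]] [-67.   0. 237.] [-58.   0. 225.]
```

```bash
python3 - <<'E'
from o1 import *
P=np.array([-.8,153.]);now=np.array([-21.9,221.])
for e in (1.15,1.0,.85,.7,.55,.4,.25,.1,0,-.1,-.15,-.2,-.25,-.3,-.35):
    u=np.array([-np.cos(e),np.sin(e)]);n=np.array([np.sin(e),np.cos(e)])
    if e>=.4: c=P+95*u+3*n; t=c+[10,-19]
    elif e>0:
        end=P+105*u+3*n; f=(.4-e)/.4; x0=P[0]-95*np.cos(.4)+10; x1=P[0]-98; t=np.array([x0+f*(x1-x0),end[1]-19])
    else: c=P+88*u+3*n; t=c+[-10,-19]
    print(e,t.round(1),"off",((t-now)/25*[1,-1]).round(2))
E
```

```text
1.15 [-26.9 221.9] off [-0.2  -0.04]
1.0 [-39.6 215.6] off [-0.71  0.22]
0.85 [-51.2 207.4] off [-1.17  0.55]
0.7 [-61.5 197.5] off [-1.59  0.94]
0.55 [-70.2 186.2] off [-1.93  1.39]
0.4 [-77.1 173.8] off [-2.21  1.89]
0.25 [-86.  162.9] off [-2.56  2.32]
0.1 [-93.7 147.5] off [-2.87  2.94]
0 [-98.8 137. ] off [-3.08  3.36]
-0.1 [-98.7 128.2] off [-3.07  3.71]
-0.15 [-98.3 123.8] off [-3.05  3.89]
-0.2 [-97.6 119.5] off [-3.03  4.06]
-0.25 [-96.8 115.1] off [-3.    4.23]
-0.3 [-95.8 110.9] off [-2.95  4.41]
-0.35 [-94.5 106.6] off [-2.9   4.57]
```

```bash
python3 -m inch '[{"offset":[-0.3,0,0],"rot":[0,0,0]},{"offset":[-0.7,0,0.2],"rot":[0,0,0]},{"offset":[-1.17,0,0.55],"rot":[0,0,0]},{"offset":[-1.6,0,0.94],"rot":[0,0,0]},{"offset":[-1.93,0,1.39],"rot":[0,0,0]},{"offset":[-2.2,0,1.8],"rot":[0,0,0]},{"offset":[-2.2,0,1.8],"rot":[0,0,0]},{"offset":[-2.2,0,1.8],"rot":[0,0,0]}]'
python3 - <<'E'
from o1 import *
where()
A=arm.grab_frame("side");where()
over("side",pose,segs(1.85,.45),(170,110,100,120),5,"pics/s8.png",A)
E
```

```text
time: 4.72
tool_pos: [473.5, -107.2, 175.4]
tool_rot: [-0.0, 0.993, 0.12, -0.001]
force: [0.2, -0.2, 0.7]
finger_gap: -0.4
t4.72 case TCP [-76.7  -1.8 175.4] F case [ 0.1 -0.2  0.7] gap -0.4 q [-2.000e-04  9.927e-01  1.204e-01 -5.000e-04]
t4.77 case TCP [-76.1  -2.  176.1] F case [ 0.3 -0.2  0.1] gap -0.1 q [1.000e-04 9.927e-01 1.205e-01 2.000e-04]
```

View pics/s8.png

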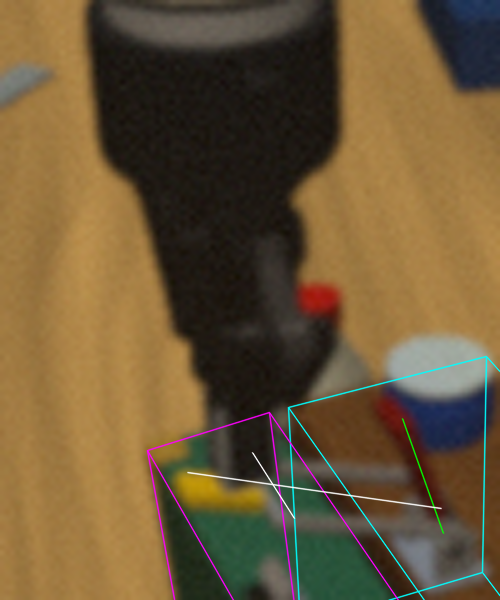

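```bash
python3 - <<'E'
from o1 import *
for e in (.45,.4,.35,.3,.25,.2):
    H,t,P,b,tb,te=latch(1.85,e);print(e,((proj("side",C([te,b+(te-b)*4/34],pose))-[170,110]+.5)*5-.5).round().tolist(),te.round(),tb.round())
E
```

```text
0.45 [[187.0, 472.0], [263.0, 483.0]] [-97.   0. 200.] [-84.   0. 193.]
0.4 [[182.0, 485.0], [259.0, 492.0]] [-99.   0. 195.] [-86.   0. 189.]
0.35 [[177.0, 498.0], [256.0, 501.0]] [-101.    0.  190.] [-87.   0. 185.]
0.3 [[174.0, 511.0], [253.0, 510.0]] [-103.    0.  185.] [-89.   0. 180.]
0.25 [[171.0, 524.0], [251.0, 519.0]] [-105.    0.  179.] [-90.   0. 176.]
0.2 [[169.0, 537.0], [249.0, 528.0]] [-106.    0.  174.] [-91.   0. 171.]
```

```bash
python3 -m inch '[{"offset":[-0.36,0,0.5],"rot":[0,0,0]},{"offset":[-0.67,0,1.1],"rot":[0,0,0]},{"offset":[-0.88,0,1.5],"rot":[0,0,0]},{"offset":[-0.87,0,1.7],"rot":[0,0,0]},{"offset":[-0.87,0,1.8],"rot":[0,0,0]},{"offset":[-0.87,0,1.8],"rot":[0,0,0]},{"offset":[-0.87,0,1.8],"rot":[0,0,0]}]'
python3 - <<'E'
from o1 import *
where()
A=arm.grab_frame("side");where()
over("side",pose,[],(170,140,100,120),5,"pics/s9.png",A)
for e in (.1,0,-.1,-.2):
    H,t,P,b,tb,te=latch(1.85,e);print(e,((proj("side",C([te,b+(te-b)*4/34],pose))-[170,140]+.5)*5-.5).round().tolist(),te.round(),tb.round())
E
```

```text
time: 5.35
tool_pos: [453.9, -112.5, 131.4]
tool_rot: [0.0, 0.993, 0.121, 0.001]
force: [-0.4, -0.8, 0.2]
finger_gap: 0.3
t5.35 case TCP [-97.   -2.3 131.4] F case [-0.5 -0.7  0.2] gap 0.3 q [2.000e-04 9.927e-01 1.208e-01 6.000e-04]
t5.40 case TCP [-97.   -2.3 131.5] F case [-0.6 -0.6 -0.2] gap 0.1 q [3.000e-04 9.927e-01 1.207e-01 7.000e-04]
0.1 [[167.0, 411.0], [247.0, 396.0]] [-107.    0.  164.] [-92.   0. 162.]
0 [[168.0, 435.0], [248.0, 413.0]] [-108.    0.  153.] [-93.   0. 153.]
-0.1 [[172.0, 458.0], [250.0, 429.0]] [-107.    0.  142.] [-92.   0. 144.]
-0.2 [[178.0, 479.0], [254.0, 444.0]] [-106.    0.  132.] [-91.   0. 135.]
```

View pics/s9.png

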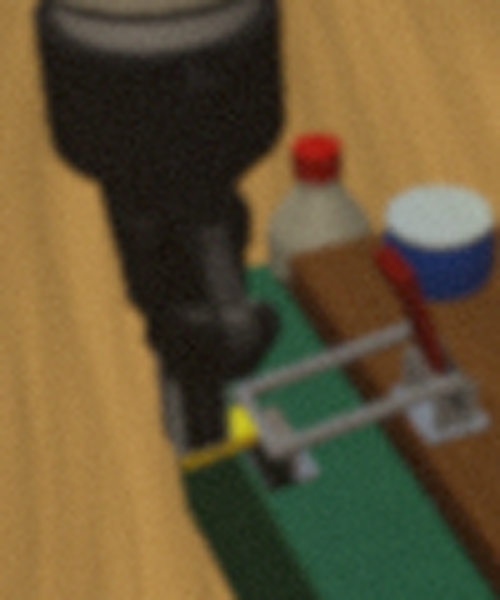

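```bash
python3 -m inch '[{"offset":[0,0,0.08],"rot":[0,0,0]},{"offset":[0.01,0,0.16],"rot":[0,0,0]},{"offset":[0.02,0,0.16],"rot":[0,0,0]}]'; python3 -m inch '[{"offset":[0,0,0.06],"rot":[0,0,0]},{"offset":[0.01,0,0.1],"rot":[0,0,0]},{"offset":[0.02,0,0.1],"rot":[0,0,0]}]'
python3 -c "from o1 import *;where()"
```

```text
time: 5.65
tool_pos: [453.9, -112.3, 126.7]
tool_rot: [0.0, 0.993, 0.121, 0.0]
force: [0.3, -0.0, 1.1]
finger_gap: 0.6
time: 5.9
tool_pos: [454.0, -112.2, 124.0]
tool_rot: [0.0, 0.993, 0.121, -0.0]
force: [0.5, -0.4, -0.3]
finger_gap: -0.1
t5.90 case TCP [-96.9  -2.1 124. ] F case [ 0.4 -0.5 -0.3] gap -0.1 q [ 1.000e-04  9.927e-01  1.206e-01 -1.000e-04]
```

```bash
for i in 1 2; do python3 -m inch '[{"offset":[0,0,0.04],"rot":[0,0,0]},{"offset":[0.01,0,0.08],"rot":[0,0,0]},{"offset":[0.01,0,0.08],"rot":[0,0,0]}]' | grep -E "pos|force"; done
python3 -c "from o1 import *;where()"
```

```text
tool_pos: [454.2, -112.1, 121.9]
force: [0.4, -0.0, 0.6]
tool_pos: [454.5, -112.1, 120.4]
force: [-0.6, 0.5, 2.2]
t6.40 case TCP [-96.4  -2.1 120.4] F case [-0.5  0.6  2.2] gap 0.0 q [1.000e-04 9.927e-01 1.206e-01 0.000e+00]
```

```bash
python3 -m inch '[{"offset":[0,0,0.04],"rot":[0,0,0]},{"offset":[0,0,0.04],"rot":[0,0,0]}]' | grep -E "pos|force"
```

```text
tool_pos: [454.7, -112.1, 119.4]
force: [0.1, -0.0, 3.4]
```

```bash
python3 -m inch '[{"offset":[0,0,0.04],"rot":[0,0,0]},{"offset":[0,0,0.04],"rot":[0,0,0]}]' | grep -E "pos|force"
```

```text
tool_pos: [454.9, -112.0, 118.2]
force: [0.1, 1.2, 2.9]
```

```bash
python3 -m inch '[{"offset":[0,0,0.04],"rot":[0,0,0]},{"offset":[0,0,0.04],"rot":[0,0,0]}]' | grep -E "pos|force"
```

```text
tool_pos: [454.4, -112.0, 116.7]
force: [0.3, -0.8, 0.5]
```

```bash
python3 -m inch '[{"offset":[0,0,0.04],"rot":[0,0,0]},{"offset":[0,0,0.04],"rot":[0,0,0]}]' | grep -E "pos|force"
python3 - <<'E'
from o1 import *
A=arm.grab_frame("side");where()
over("side",pose,[],(190,180,80,80),7,"pics/s10.png",A)
for e in (-.1,-.2,-.3,-.4):
    H,t,P,b,tb,te=latch(1.85,e);print(e,((proj("side",C([te,b+(te-b)*4/34],pose))-[190,180]+.5)*7-.5).round().tolist(),te.round(),b.round())
E
```

```text
tool_pos: [454.2, -112.0, 115.6]
force: [0.7, 0.3, 1.0]
t7.12 case TCP [-96.7  -1.8 115.6] F case [-1.1  0.3  0.6] gap -0.4 q [-2.000e-04  9.927e-01  1.206e-01 -6.000e-04]
-0.1 [[101.0, 361.0], [210.0, 321.0]] [-107.    0.  142.] [-73.   0. 146.]
-0.2 [[110.0, 390.0], [216.0, 342.0]] [-106.    0.  132.] [-72.   0. 138.]
-0.3 [[123.0, 418.0], [224.0, 362.0]] [-103.    0.  121.] [-71.   0. 131.]
-0.4 [[139.0, 442.0], [235.0, 380.0]] [-99.   0. 111.] [-68.   0. 125.]
```

View pics/s10.png

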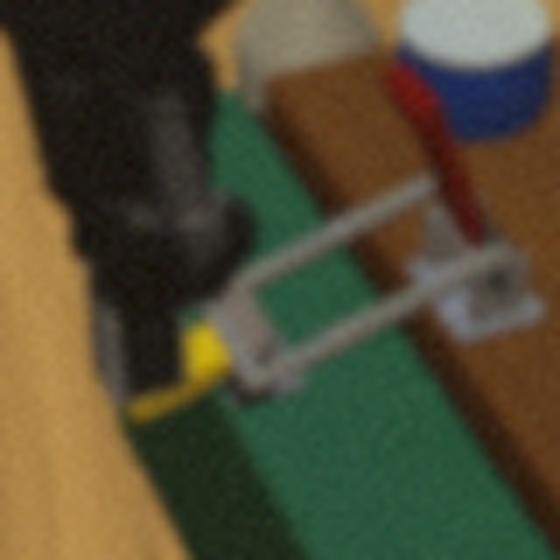

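```bash
python3 -m inch '[{"offset":[0,0,0.04],"rot":[0,0,0]},{"offset":[0,0,0.08],"rot":[0,0,0]},{"offset":[0,0,0.08],"rot":[0,0,0]}]' | grep -E "pos|force"
```

```text
tool_pos: [454.4, -112.0, 113.8]
force: [0.5, -0.0, 0.3]
```

```bash
python3 -m inch '[{"offset":[0,0,0.04],"rot":[0,0,0]},{"offset":[0,0,0.08],"rot":[0,0,0]},{"offset":[0,0,0.08],"rot":[0,0,0]}]' | grep -E "pos|force"
```

```text
tool_pos: [454.5, -112.1, 112.0]
force: [-0.4, -0.4, 0.8]
```

```bash
python3 -m inch '[{"offset":[0,0,0.04],"rot":[0,0,0]},{"offset":[0,0,0.04],"rot":[0,0,0]}]' | grep -E "pos|force"
```

```text
tool_pos: [454.5, -112.1, 111.1]
force: [0.6, 1.0, 0.4]
```

```bash
python3 -m inch '[{"offset":[0,0,0.04],"rot":[0,0,0]},{"offset":[0,0,0.08],"rot":[0,0,0]},{"offset":[0,0,0.08],"rot":[0,0,0]}]' | grep -E "pos|force"
```

```text
tool_pos: [454.9, -112.1, 109.9]
force: [-0.8, 1.8, 4.8]
```

```bash
python3 -m inch '[{"offset":[0,0,0.04],"rot":[0,0,0]},{"offset":[0,0,0.04],"rot":[0,0,0]}]' | grep -E "pos|force"
```

```text
tool_pos: [455.0, -112.1, 109.4]
force: [-2.0, 1.4, 6.4]
```

```bash
python3 -m inch '[{"offset":[0,0,0.04],"rot":[0,0,0]},{"offset":[0,0,0.04],"rot":[0,0,0]}]' | grep -E "pos|force"
```

```text
tool_pos: [455.1, -112.1, 109.0]
force: [-2.1, 1.8, 8.4]
```

```bash
python3 - <<'E'
from o1 import *
A=arm.grab_frame("side");where();B=arm.grab_frame("top")
cv2.imwrite("pics/s11r.png",A)
over("side",pose,[],(205,200,50,45),14,"pics/s11.png",A)
over("top",pose,[],(285,165,60,60),9,"pics/t11.png",B)
E
```

```text
t8.42 case TCP [-95.7  -2.2 109. ] F case [-2.3  2.4  9. ] gap -0.0 q [4.000e-04 9.927e-01 1.207e-01 1.000e-03]
```

View pics/s11.png

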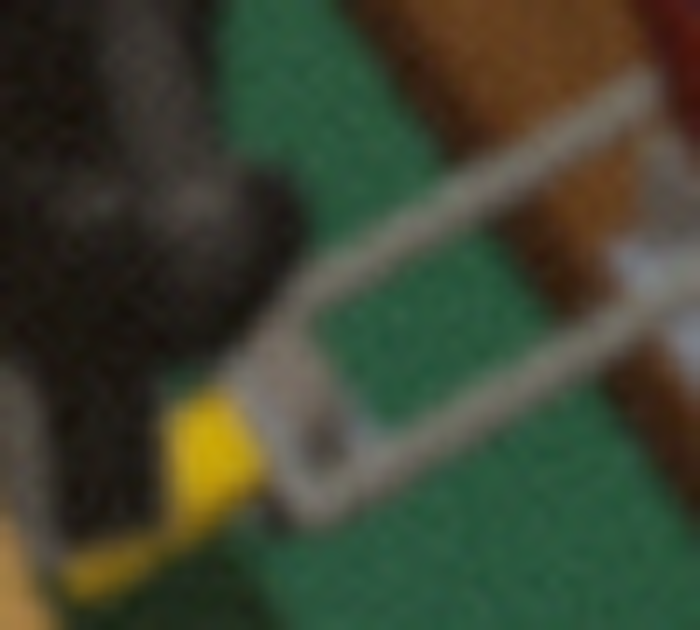

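View pics/t11.png

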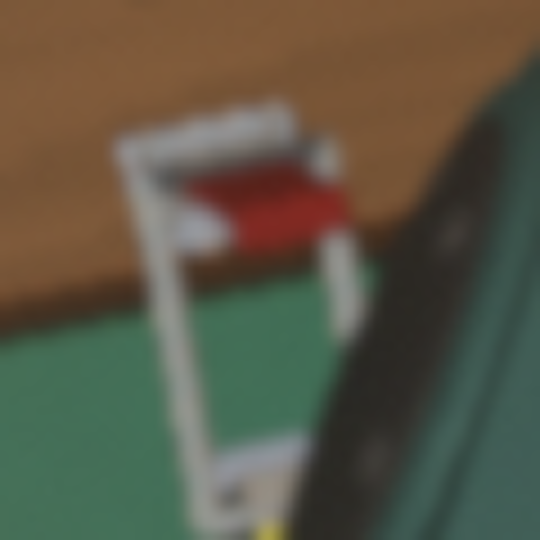

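```bash
python3 -m inch '[{"offset":[0,0,0.04],"rot":[0,0,0]},{"offset":[0,0,0.04],"rot":[0,0,0]}]' | grep -E "pos|force"
```

```text
tool_pos: [455.3, -112.1, 108.7]
force: [-3.5, 2.4, 11.7]
```

```bash
python3 -m inch '[{"offset":[0,0,0.04],"rot":[0,0,0]},{"offset":[0,0,0.04],"rot":[0,0,0]}]' | grep -E "pos|force"
```

```text
tool_pos: [455.4, -112.1, 108.3]
force: [-4.1, 2.2, 14.2]
```

```bash
python3 -m inch '[{"offset":[0,0,-1],"rot":[0,0,0]},{"offset":[0,0,-2.5],"rot":[0,0,0]},{"offset":[-0.5,0,-4],"rot":[0,0,0]},{"offset":[-1.5,0,-4.6],"rot":[0,0,0]},{"offset":[-2.5,0,-4.6],"rot":[0,0,0]},{"offset":[-2.5,0,-4.6],"rot":[0,0,0]},{"offset":[-2.5,0,-4.6],"rot":[0,0,0]}]' | grep -E "pos|force"
python3 - <<'E'
from o1 import *
where()
A=arm.grab_frame("side");B=arm.grab_frame("top");where()
cv2.imwrite("pics/s12r.png",A);cv2.imwrite("pics/t12r.png",B)
over("side",pose,[],(205,180,80,60),10,"pics/s12.png",A)
over("top",pose,[],(285,155,80,70),8,"pics/t12.png",B)
E
```

```text
tool_pos: [393.3, -127.2, 220.1]
force: [0.7, 0.2, 0.2]
t9.38 case TCP [-159.4   -2.4  220.1] F case [ 0.8 -0.   0.2] gap -0.2 q [3.000e-04 9.928e-01 1.199e-01 3.000e-04]
t9.48 case TCP [-158.8   -2.1  219.3] F case [ 0.4 -0.5 -0.6] gap 0.3 q [-4.000e-04  9.927e-01  1.205e-01 -5.000e-04]
```

View pics/s12.png

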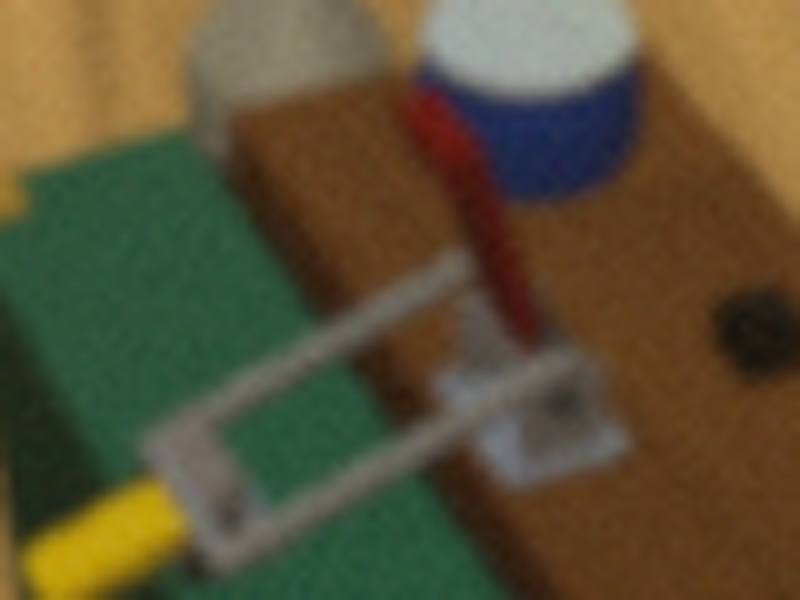

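View pics/t12.png

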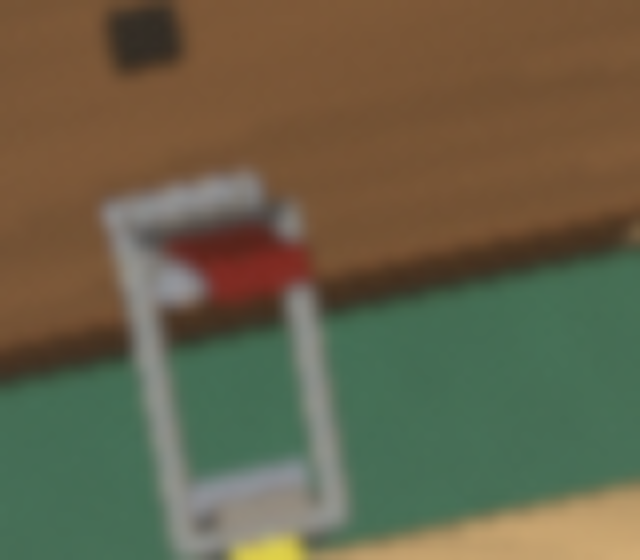

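```bash
python3 - <<'E'
from o1 import *
for e in (-.2,-.25,-.3,-.35,-.4):
    H,t,P,b,tb,te=latch(1.85,e);Q=C([te,b+[0,18,0],b-[0,18,0],P-[0,18,0],t],pose);print(e,b.round(1),((proj("side",Q)-[205,180]+.5)*10).round().tolist(),((proj("top",Q)-[285,155]+.5)*8).round().tolist())
E
```

```text
-0.2 [-72.4   0.  138.5] [[8.0, 558.0], [145.0, 423.0], [214.0, 539.0], [576.0, 372.0], [455.0, 137.0]] [[310.0, 683.0], [204.0, 557.0], [357.0, 523.0], [294.0, 211.0], [268.0, 266.0]]
-0.25 [-71.6   0.  134.9] [[16.0, 578.0], [150.0, 437.0], [219.0, 553.0], [576.0, 372.0], [455.0, 137.0]] [[304.0, 678.0], [201.0, 554.0], [353.0, 520.0], [294.0, 211.0], [268.0, 266.0]]
-0.3 [-70.6   0.  131.4] [[26.0, 597.0], [156.0, 450.0], [225.0, 566.0], [576.0, 372.0], [455.0, 137.0]] [[299.0, 672.0], [198.0, 550.0], [349.0, 517.0], [294.0, 211.0], [268.0, 266.0]]
-0.35 [-69.4   0.  127.9] [[37.0, 615.0], [163.0, 462.0], [232.0, 579.0], [576.0, 372.0], [455.0, 137.0]] [[293.0, 665.0], [195.0, 546.0], [345.0, 513.0], [294.0, 211.0], [268.0, 266.0]]
-0.4 [-68.1   0.  124.5] [[49.0, 632.0], [170.0, 474.0], [240.0, 591.0], [576.0, 372.0], [455.0, 137.0]] [[287.0, 656.0], [191.0, 541.0], [341.0, 508.0], [294.0, 211.0], [268.0, 266.0]]
```

```bash
python3 - <<'E'
from o1 import *
s=arm.state();now=np.array([-158.8,219.3])
for a in (2.1,1.9,1.7,1.5,1.35,1.2,1.05,.9,.75,.6,.45,.3,.2,.1,0,-.1):
    c=np.array([0,141])+52*np.array([np.cos(a),np.sin(a)])+2.5*np.array([-np.sin(a),np.cos(a)])
    t=c-[14.6,15.8];print(a,t.round(1),((t-now)/25*[1,-1]).round(2))
E
```

```text
2.1 [-43.  168.8] [4.63 2.02]
1.9 [-33.8 173.6] [5.   1.83]
1.7 [-23.8 176.4] [5.4  1.71]
1.5 [-13.4 177.2] [5.82 1.68]
1.35 [ -5.7 176.5] [6.13 1.71]
1.2 [  1.9 174.6] [6.43 1.79]
1.05 [  9.1 171.5] [6.72 1.91]
0.9 [ 15.8 167.5] [6.98 2.07]
0.75 [ 21.7 162.5] [7.22 2.27]
0.6 [ 26.9 156.6] [7.43 2.51]
0.45 [ 31.1 150.1] [7.6  2.77]
0.3 [ 34.3 143. ] [7.73 3.05]
0.2 [ 35.9 138. ] [7.79 3.25]
0.1 [ 36.9 132.9] [7.83 3.46]
0 [ 37.4 127.7] [7.85 3.66]
-0.1 [ 37.4 122.5] [7.85 3.87]
```

```bash
python3 -m inch '[{"offset":[1.5,-0.08,0],"rot":[0,-5,0]},{"offset":[2.8,-0.08,0.5],"rot":[0,-10,0]},{"offset":[3.6,-0.08,1.5],"rot":[0,-15,0]},{"offset":[4,-0.08,1.9],"rot":[0,-15,0]},{"offset":[4,-0.08,1.9],"rot":[0,-15,0]},{"offset":[4,-0.08,1.9],"rot":[0,-15,0]},{"offset":[4,-0.08,1.9],"rot":[0,-15,0]}]' | grep -E "pos|rot|force"
python3 - <<'E'
from o1 import *
where()
A=arm.grab_frame("side");where()
over("side",pose,segs(1.85,-.33),(195,140,90,90),6,"pics/s13.png",A)
E
```

```text
tool_pos: [490.2, -101.4, 173.9]
tool_rot: [0.016, 0.984, 0.119, -0.129]
force: [-0.4, 0.5, 0.1]
t10.07 case TCP [-59.2  -0.  173.9] F case [-0.3  0.6  0.1] gap 0.0 q [ 0.0161  0.9843  0.1194 -0.1288]
t10.12 case TCP [-59.2  -0.3 174.9] F case [-0.1 -0.1  0.2] gap 0.0 q [ 0.0165  0.9845  0.1191 -0.1278]
```

View pics/s13.png

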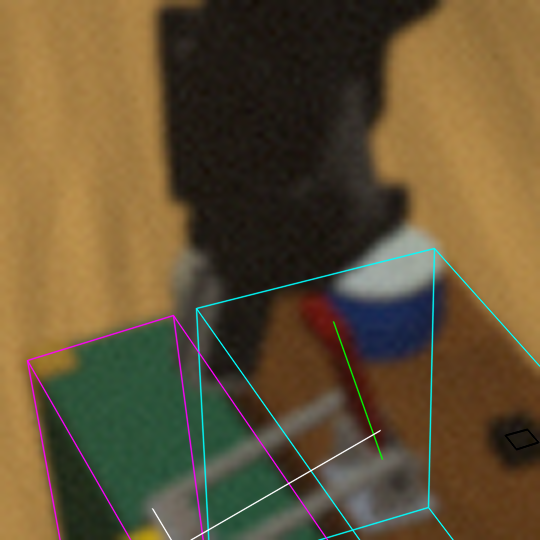

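```bash
cat >> o1.py <<'E'
def tab(angles,r=52,th=np.radians(15),hz=0,now=None):
    s=arm.state();p=s["tool_pos"];x,y,a=pose;d=p[:2]-[x,y]
    if now is None: now=np.array([np.cos(a)*d[0]+np.sin(a)*d[1],p[2]])
    c_,s_=np.cos(th),np.sin(th)
    for a in angles:
        c=np.array([0,141+hz])+r*np.array([np.cos(a),np.sin(a)])+2.5*np.array([-np.sin(a),np.cos(a)])
        t=c-[10*c_+19*s_,-10*s_+19*c_];D=t-now
        print(a,t.round(1),"x %.2f z %.2f"%((D@[c_,-s_])/25,(D@[-s_,-c_])/25))
E
python3 -c "
from o1 import *
where();tab((2.1,1.9,1.7,1.5,1.35,1.2,1.05,.9))"
```

```text
t10.12 case TCP [-59.2  -0.3 174.9] F case [-0.1 -0.1  0.2] gap 0.0 q [ 0.0165  0.9845  0.1191 -0.1278]
2.1 [-43.  168.9] x 0.69 z 0.07
1.9 [-33.8 173.6] x 1.00 z -0.21
1.7 [-23.8 176.5] x 1.35 z -0.43
1.5 [-13.4 177.3] x 1.74 z -0.56
1.35 [ -5.6 176.5] x 2.05 z -0.61
1.2 [  1.9 174.6] x 2.36 z -0.62
1.05 [  9.1 171.6] x 2.67 z -0.58
0.9 [ 15.8 167.5] x 2.97 z -0.49
```

```bash
python3 -m inch '[{"offset":[0.4,0,0],"rot":[0,0,0]},{"offset":[0.7,0,0],"rot":[0,0,0]},{"offset":[1,0,-0.21],"rot":[0,0,0]},{"offset":[1.35,0,-0.4],"rot":[0,0,0]},{"offset":[1.55,0,-0.5],"rot":[0,0,0]},{"offset":[1.74,0,-0.56],"rot":[0,0,0]},{"offset":[1.74,0,-0.56],"rot":[0,0,0]},{"offset":[1.74,0,-0.56],"rot":[0,0,0]}]' | grep -E "pos|rot|force"
python3 - <<'E'
from o1 import *
A=arm.grab_frame("side");where()
over("side",pose,segs(1.5,-.33),(195,140,100,100),6,"pics/s14.png",A)
tab((1.5,1.35,1.2,1.05,.9,.75,.6))
E
```

```text
tool_pos: [533.9, -90.6, 175.0]
tool_rot: [0.016, 0.984, 0.119, -0.131]
force: [-4.6, -2.1, -0.6]
t10.83 case TCP [-14.1   0.2 175. ] F case [-5.2 -1.8 -1.4] gap -0.3 q [ 0.0159  0.9841  0.1192 -0.1304]
1.5 [-13.4 177.3] x 0.00 z -0.09
1.35 [ -5.6 176.5] x 0.31 z -0.15
1.2 [  1.9 174.6] x 0.62 z -0.15
1.05 [  9.1 171.6] x 0.93 z -0.11
0.9 [ 15.8 167.5] x 1.23 z -0.02
0.75 [ 21.8 162.5] x 1.52 z 0.11
0.6 [ 26.9 156.7] x 1.78 z 0.29
```

View pics/s14.png

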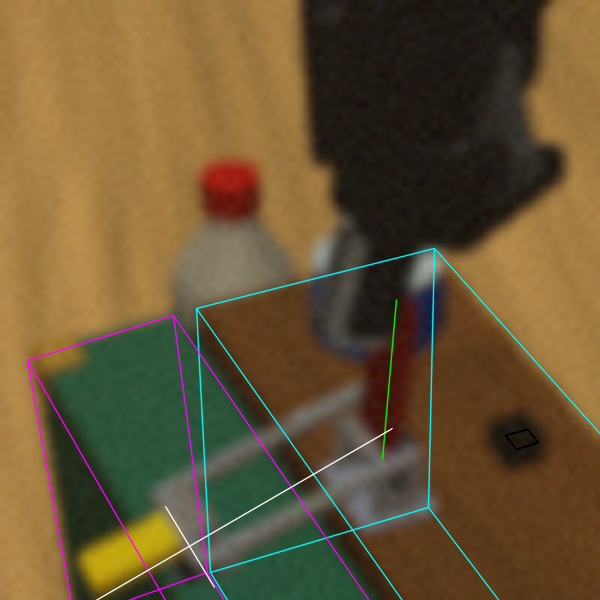

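```bash
python3 -m inch '[{"offset":[0.16,0,-0.05],"rot":[0,0,0]},{"offset":[0.31,0,-0.08],"rot":[0,0,0]},{"offset":[0.47,0,-0.1],"rot":[0,0,0]},{"offset":[0.62,0,-0.1],"rot":[0,0,0]},{"offset":[0.78,0,-0.08],"rot":[0,0,0]},{"offset":[0.93,0,-0.06],"rot":[0,0,0]},{"offset":[0.93,0,-0.06],"rot":[0,0,0]}]' | grep -E "pos|rot|force"
python3 - <<'E'
from o1 import *
A=arm.grab_frame("side");where()
over("side",pose,segs(1.05,-.33),(195,140,100,100),6,"pics/s15.png",A)
tab((1.05,.9,.75,.6,.45,.3,.2,.1))
E
```

```text
tool_pos: [555.6, -85.2, 170.1]
tool_rot: [0.016, 0.984, 0.119, -0.132]
force: [-6.3, -0.9, -1.7]
t11.47 case TCP [  8.3   0.4 170.3] F case [-5.5  0.3 -0.7] gap -0.2 q [ 0.0158  0.984   0.1191 -0.1312]
1.05 [  9.1 171.6] x 0.02 z -0.06
0.9 [ 15.8 167.5] x 0.32 z 0.03
0.75 [ 21.8 162.5] x 0.60 z 0.16
0.6 [ 26.9 156.7] x 0.86 z 0.33
0.45 [ 31.2 150.1] x 1.09 z 0.54
0.3 [ 34.4 143. ] x 1.29 z 0.78
0.2 [ 35.9 138. ] x 1.40 z 0.96
0.1 [ 36.9 132.9] x 1.49 z 1.15
```

View pics/s15.png

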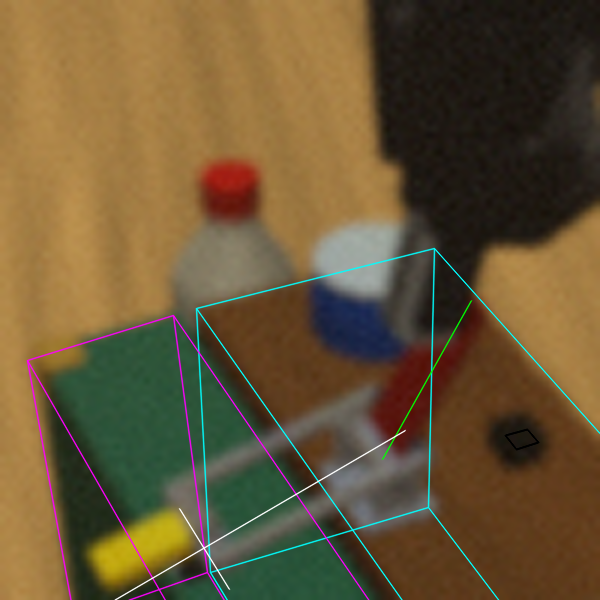

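```bash
python3 -m inch '[{"offset":[0.17,0,0.02],"rot":[0,0,0]},{"offset":[0.33,0,0.07],"rot":[0,0,0]},{"offset":[0.48,0,0.13],"rot":[0,0,0]},{"offset":[0.62,0,0.2],"rot":[0,0,0]},{"offset":[0.75,0,0.3],"rot":[0,0,0]},{"offset":[0.88,0,0.42],"rot":[0,0,0]},{"offset":[1,0,0.55],"rot":[0,0,0]},{"offset":[1,0,0.55],"rot":[0,0,0]}]' | grep -E "pos|rot|force"
python3 - <<'E'
from o1 import *
A=arm.grab_frame("side");where()
over("side",pose,segs(.45,-.33),(195,140,100,100),6,"pics/s16.png",A)
tab((.5,.45,.3,.2,.1,0,-.1))
E
```

```text
tool_pos: [577.0, -80.0, 151.0]
tool_rot: [0.016, 0.984, 0.119, -0.129]
force: [-2.7, -0.5, 0.5]
t12.18 case TCP [ 30.7   0.5 151.2] F case [-1.   0.4 -0.4] gap 0.1 q [ 0.0159  0.9843  0.1195 -0.1286]
0.5 [ 29.9 152.4] x -0.05 z -0.04
0.45 [ 31.2 150.1] x 0.03 z 0.04
0.3 [ 34.4 143. ] x 0.23 z 0.28
0.2 [ 35.9 138. ] x 0.34 z 0.46
0.1 [ 36.9 132.9] x 0.43 z 0.64
0 [ 37.4 127.7] x 0.50 z 0.84
-0.1 [ 37.4 122.5] x 0.56 z 1.04
```

View pics/s16.png

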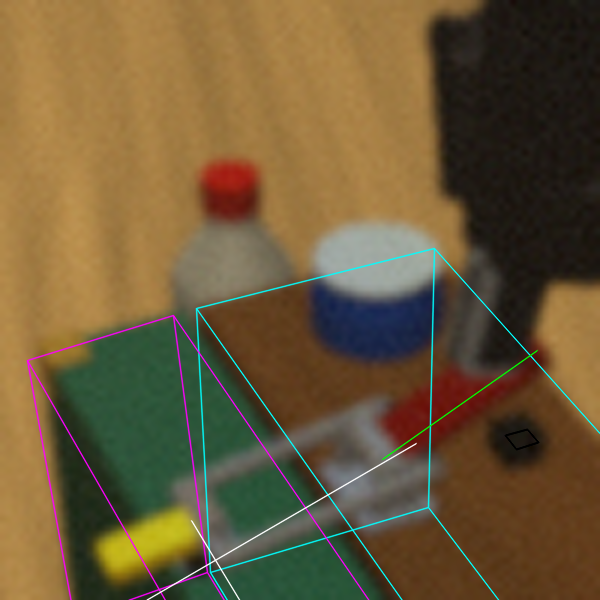

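```bash
python3 -m inch '[{"offset":[0.1,0,0.1],"rot":[0,0,0]},{"offset":[0.18,0,0.2],"rot":[0,0,0]},{"offset":[0.26,0,0.3],"rot":[0,0,0]},{"offset":[0.34,0,0.42],"rot":[0,0,0]},{"offset":[0.34,0,0.42],"rot":[0,0,0]}]' | grep -E "pos|rot|force"
python3 -c "
from o1 import *
where();tab((.2,.15,.1,.05,0,-.05,-.1))"
```

```text
tool_pos: [583.0, -78.4, 137.2]
tool_rot: [0.016, 0.984, 0.12, -0.129]
force: [0.1, -1.1, 0.6]
t12.60 case TCP [ 36.4   0.5 137.2] F case [-0.2 -1.1  0.6] gap -0.4 q [ 0.0158  0.9843  0.1197 -0.129 ]
0.2 [ 35.9 138. ] x -0.03 z -0.02
0.15 [ 36.5 135.5] x 0.02 z 0.07
0.1 [ 36.9 132.9] x 0.06 z 0.16
0.05 [ 37.2 130.3] x 0.10 z 0.26
0 [ 37.4 127.7] x 0.14 z 0.36
-0.05 [ 37.5 125.1] x 0.17 z 0.46
-0.1 [ 37.4 122.5] x 0.19 z 0.56
```

```bash
python3 -m inch '[{"offset":[0.02,0,0.04],"rot":[0,0,0]},{"offset":[0.03,0,0.08],"rot":[0,0,0]},{"offset":[0.03,0,0.08],"rot":[0,0,0]}]' | grep -E "pos|force"
```

```text
tool_pos: [583.1, -78.3, 136.0]
force: [0.3, -0.3, 1.1]
```

```bash
python3 -m inch '[{"offset":[0.02,0,0.04],"rot":[0,0,0]},{"offset":[0.03,0,0.08],"rot":[0,0,0]},{"offset":[0.03,0,0.08],"rot":[0,0,0]}]' | grep -E "pos|force"
```

```text
tool_pos: [582.9, -78.3, 133.9]
force: [0.3, -0.5, 2.1]
```

```bash
python3 -m inch '[{"offset":[0.01,0,0.04],"rot":[0,0,0]},{"offset":[0.01,0,0.04],"rot":[0,0,0]}]' | grep -E "pos|force"
```

```text
tool_pos: [582.7, -78.3, 132.8]
force: [0.6, 0.3, 1.2]
```

```bash
python3 -m inch '[{"offset":[0.01,0,0.04],"rot":[0,0,0]},{"offset":[0.01,0,0.04],"rot":[0,0,0]}]' | grep -E "pos|force"
```

```text
tool_pos: [582.6, -78.4, 131.7]
force: [-0.1, 0.5, 0.2]
```

```bash
python3 -m inch '[{"offset":[0.01,0,0.04],"rot":[0,0,0]},{"offset":[0.01,0,0.04],"rot":[0,0,0]}]' | grep -E "pos|force"
```

```text
tool_pos: [582.5, -78.4, 130.6]
force: [0.9, -0.6, 1.7]
```

```bash
python3 -m inch '[{"offset":[0.01,0,0.04],"rot":[0,0,0]},{"offset":[0.01,0,0.04],"rot":[0,0,0]}]' | grep -E "pos|force"
```

```text
tool_pos: [582.5, -78.4, 129.6]
force: [0.7, -0.4, -0.6]
```

```bash
python3 -m inch '[{"offset":[0.01,0,0.04],"rot":[0,0,0]},{"offset":[0.01,0,0.04],"rot":[0,0,0]}]' | grep -E "pos|force"
```

```text
tool_pos: [582.4, -78.4, 128.6]
force: [-0.1, 0.6, 0.1]
```

```bash
python3 -m inch '[{"offset":[0.01,0,0.04],"rot":[0,0,0]},{"offset":[0.01,0,0.04],"rot":[0,0,0]}]' | grep -E "pos|force"
```

```text
tool_pos: [582.5, -78.4, 127.8]
force: [-0.2, -0.2, -0.1]
```

```bash
python3 - <<'E'
from o1 import *
A=arm.grab_frame("side");where()
over("side",pose,segs(0,-.33),(225,160,70,60),10,"pics/s17.png",A)
E
```

```text
t14.15 case TCP [ 36.    0.7 127.9] F case [-0.2  0.7  1.4] gap 0.1 q [ 0.0157  0.9842  0.1196 -0.1297]
```

View pics/s17.png

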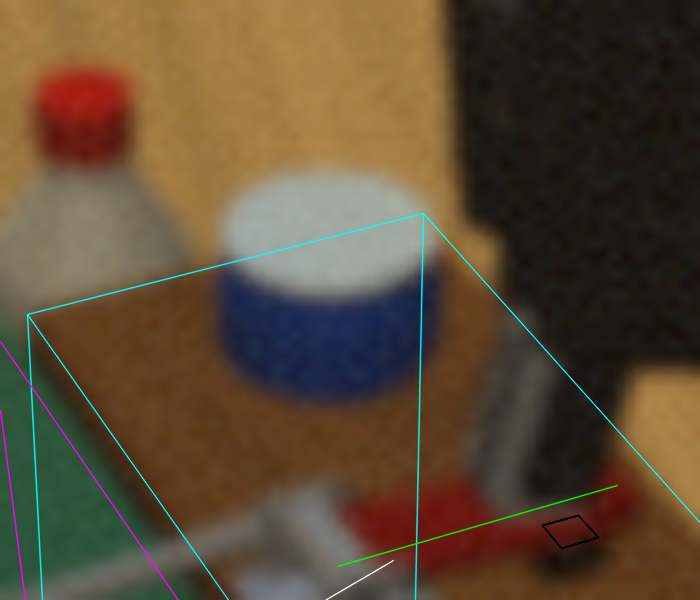

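```bash
python3 -m inch '[{"offset":[0.01,0,0.04],"rot":[0,0,0]},{"offset":[0.01,0,0.04],"rot":[0,0,0]}]' | grep -E "pos|force"
```

```text
tool_pos: [582.5, -78.4, 127.5]
force: [-0.4, -0.2, 3.2]
```

```bash
python3 -m inch '[{"offset":[0.01,0,0.04],"rot":[0,0,0]},{"offset":[0.01,0,0.04],"rot":[0,0,0]}]' | grep -E "pos|force"
```

```text
tool_pos: [582.6, -78.4, 127.2]
force: [-1.5, 1.0, 6.4]
```

```bash
python3 -m inch '[{"offset":[0.01,0,0.03],"rot":[0,0,0]},{"offset":[0.01,0,0.03],"rot":[0,0,0]}]' | grep -E "pos|force"
```

```text
tool_pos: [582.6, -78.5, 127.1]
force: [-2.0, 0.4, 8.2]
```

```bash
python3 -m inch '[{"offset":[0.01,0,0.03],"rot":[0,0,0]},{"offset":[0.01,0,0.03],"rot":[0,0,0]}]' | grep -E "pos|force"
```

```text
tool_pos: [582.6, -78.4, 126.9]
force: [-2.5, 1.8, 9.2]
```

```bash
python3 -m inch '[{"offset":[0.01,0,0.03],"rot":[0,0,0]},{"offset":[0.01,0,0.03],"rot":[0,0,0]}]' | grep -E "pos|force"
```

```text
tool_pos: [582.6, -78.5, 126.7]
force: [-3.3, 1.4, 11.4]
```

```bash
python3 -m inch '[{"offset":[0,0,0.02],"rot":[0,0,0]},{"offset":[0,0,0.02],"rot":[0,0,0]}]' | grep -E "pos|force"
```

```text
tool_pos: [582.6, -78.5, 126.7]
force: [-2.6, 1.5, 12.3]
```

```bash
python3 -c "from o1 import *;where()"
```

```text
t15.15 case TCP [ 36.1   0.6 126.7] F case [-2.1  2.  12.3] gap 0.1 q [ 0.0163  0.9844  0.1194 -0.1286]
```

```bash
python3 -m inch '[{"offset":[0,0,0.02],"rot":[0,0,0]},{"offset":[0,0,0.02],"rot":[0,0,0]},{"offset":[0,0,0.02],"rot":[0,0,0]},{"offset":[0,0,0.02],"rot":[0,0,0]}]' | grep -E "pos|force"
```

```text
tool_pos: [582.6, -78.5, 126.6]
force: [-3.0, 1.2, 14.2]
```

```bash
python3 -m inch '[{"offset":[0,0,0],"rot":[0,0,0]},{"offset":[0.2,0,-0.8],"rot":[0,0,0]},{"offset":[0.5,0,-2],"rot":[0,0,0]},{"offset":[1,0,-3.5],"rot":[0,0,0]},{"offset":[1.5,0,-5],"rot":[0,0,0]},{"offset":[1.5,0,-6],"rot":[0,0,0]},{"offset":[1.5,0,-6],"rot":[0,0,0]},{"offset":[1.5,0,-6],"rot":[0,0,0]}]' | grep -E "pos|force"
python3 - <<'E'
from o1 import *
where()
A=arm.grab_frame("side");B=arm.grab_frame("top")
over("side",pose,[],(195,160,110,80),7,"pics/s18.png",A)
over("top",pose,[],(270,140,110,90),7,"pics/t18.png",B)
cv2.imwrite("pics/s18f.png",A)
E
```

```text
tool_pos: [656.4, -60.5, 258.8]
force: [-1.3, -0.3, -0.7]
t16.15 case TCP [112.    0.7 258.8] F case [-1.3  0.  -0.7] gap -0.0 q [ 0.0163  0.9844  0.1196 -0.1278]
```

View pics/s18.png

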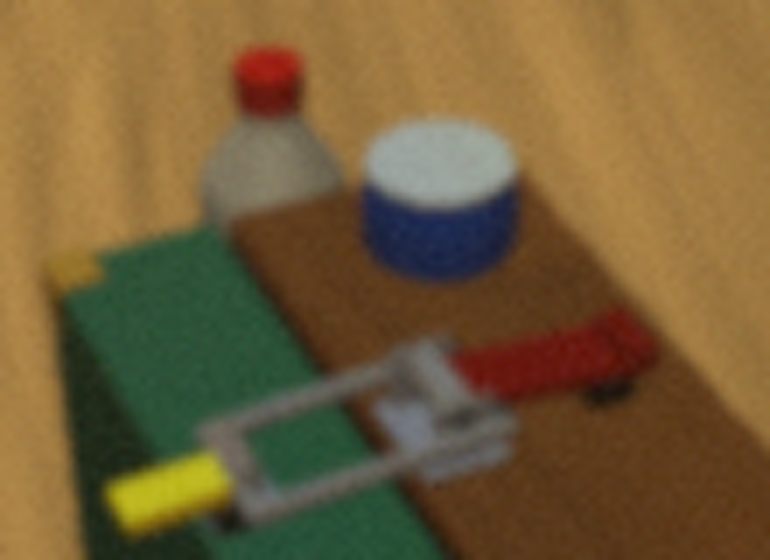

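View pics/t18.png

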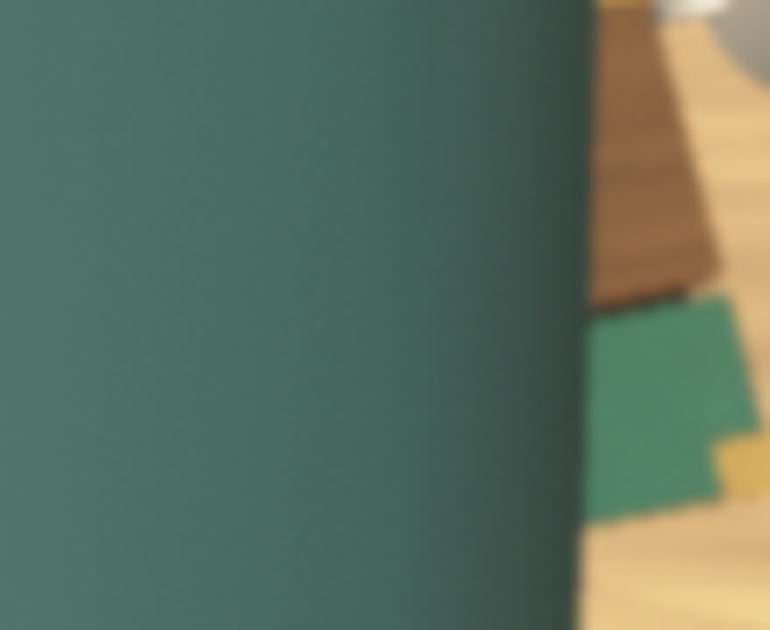

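View pics/s18f.png

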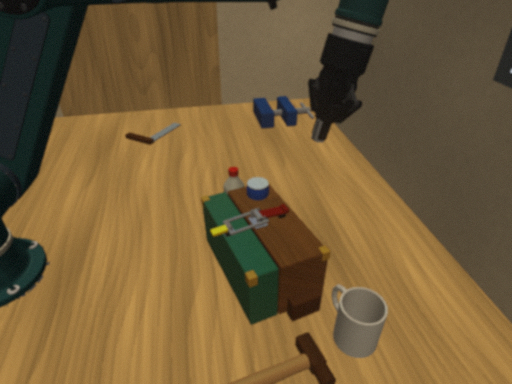

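```bash
python3 -c "
from o1 import *
where();print(arm.close_job())"
```

```text
t16.25 case TCP [110.5   1.  255.6] F case [ 0.4 -0.  -0.2] gap 0.2 q [ 0.0154  0.984   0.1196 -0.131 ]
the job is handed in; nothing more can be done
None
```

I closed and latched the case and handed the job in at 16.3 s of the 54 s allowed. `close_job` gives no verdict, so the result rests on the checks below.

**Hooking the loop:** I pushed the loop down with shut fingers. It met the lip at about 3 N, the force then dropped, and the bar came to rest on its pad, where I pressed it to about 14 N. After I let go, the picture showed the loop staying down at about -0.33 rad, close to the expected hooked angle.

**Closing the lever:** It resisted with about 6 N at most in my readings and then went slack past centre. I found the rest pad near level and pressed to 14.2 N. The tool gave about 1 mm (roughly 12 N per mm), so the squash was well over 0.5 mm and under the 1.5 mm limit.

**Last checks:**
- The final side picture shows the lever flat on its pad, the loop taut on the keeper and the gripper clear.
- The lid corner has moved in by about 5 mm, which suits a latched lid.
- The tin, mug, mallet and glue bottle look undisturbed.

**What disagreed or could not be checked:**
- **Fingertips:** by the cameras they sit about 19 mm behind the reported TCP, not 11 mm ahead as described. I used the camera value, and the contacts agreed with it.
- **Case pose:** my model differed from the pictures by 1 to 3 pixels in places.
- **Final top picture:** the arm hid the latch, so the end state is confirmed only from the side camera and the force readings.

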